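# Press the bayonet collar onto the candling lamp with the locking clamp

## Task

Slip the loose brass collar over the candling lamp's upright socket stem, let go of it there without forcing it down, then push the locking clamp's handle down past centre until the clamp stays locked by itself on the collar and has pressed it fully home. Take your hand off, then flick the side release lever down so that the clamp springs fully open and the collar stays home on the stem. Push on the jig, never squeeze it, and never use more than 25 N on it; leave everything else where it stands.

Things in the scene. Friction and masses are not known exactly. Their poses are not given: they have to be found in the camera images.
- collar: the loose part: brass ring (open tube), 42 mm outside, 30 mm bore, 20 mm high, about 80 g, with two dark J-slots outside, lying flat on the table; fits either way up. Origin at the centre of its underside, z along its axis. The flatter, wider boxwood ring (68 mm) is not it.
- rig: the fixed jig: steel clamp (two upright cheeks, 115 mm high) with a round cast-iron lamp base bolted to it. Origin on the table midway between the cheeks, z up. The clamp works in the rig's y-z plane: stem at y +140 mm, handle towards -y, release lever on the -x side. Lamp foot 110 dia, column 54 dia to z 50. Any part bends if pushed or pinched with more than 25 N.
- stem_top (a point): centre of the top of the lamp's upright stem, 71 mm up. Stem 27 mm dia, chamfered. Round it a stiff brass sleeve, 38 dia, top at z 62 mm: the collar slipped on the stem rests on it (collar origin z 62, proud). Only about 25 N downwards, the clamp's work, slides sleeve and collar 6 mm down to a hard stop (collar origin z 56, fully home); there they stay.
- handle_grip (a point): centre of the handle's black cross bar (18 dia, 44 mm along rig x), 150 mm from the hinge pin. Open: handle 50 to 67 deg up, leaning to rig -y, bar 217 to 243 mm up. Push the bar in an arc about the pin, first along rig -y, then down: almost free at first, 5 to 13 N over the last 70 mm or so, easing to nothing at centre; then it falls away by itself 10 to 15 mm onto a stop and stays locked.
- handle: the handle bar. Its hinge pin runs along rig x through the rig point (0, -19, 104) mm; this origin lies 30 mm from that pin. The handle's screw setting differs each time, so where it locks is not known beforehand: cross bar anywhere from 50 to 98 mm up. Pushing on against the stop soon exceeds 25 N; let go short of centre, it springs open again.
- clamp_arm: the clamp's holding arm, rubber pad at its end; origin on its hinge pin, rig point (0, 20, 100) mm. Upright when open (pad 55 mm clear of the stem's axis, arm end 220 mm up), level over the stem when locked, its sprung pad then pressing the collar with about 40 N.
- pad_face (a point): centre of the face of the round rubber pad (38 mm dia) on the clamp arm: about 200 mm up when open, on top of the collar when locked. A light spring holds the unlocked clamp open.
- release_pad (a point): centre of the top of the release lever's flat 30 x 30 mm paddle at the rig point (-95, -59, 97) mm. With the clamp locked, pressing it straight down 4 to 10 mm (about 5 N, up to 10) pops the clamp open: arm and handle spring up. The lever springs back when let go; its hard stop is 21 mm down.
- release: the release lever; origin on its pivot, 63 mm from the paddle's centre
- bulb_a: milky glass pear-shaped bulb, 60 dia x 92 high, standing upright on its 24 mm brass cap; fragile bystander, must not be moved; origin at its foot
- bulb_b: milky glass pear-shaped bulb, 60 dia x 92 high, standing upright on its 24 mm brass cap; fragile bystander, must not be moved; origin at its foot
- bowl: blue enamel bowl, 116 dia x 50 high, bystander; origin under its centre
- scale: brass balance scale on a wooden foot 80 x 160 mm, 128 high, screwed to the table, bystander; origin under its foot
- grading_ring: boxwood egg grading ring, 68 mm outside, 46 mm bore, 14 mm high, bystander; origin at the centre of its underside

How it is judged (in metres and radians):
On the way, in this order (a step that is already met when the one before it is completed fails the run):
1. the collar sits on the stem on the still raised sleeve (origin within 1.5 mm of z 62 mm, 3 mm of the stem's axis), let go (horizontal distance between collar and stem_top below 0.003 m and z of collar in the frame of rig between 0.0605 and 0.0635 m and angle between collar's own z axis and vertical below 0.06 rad and contact force between the fingers and collar below 0.3 N), for 0.2 s.
2. the clamp's pad comes down on the collar while that still stands proud (horizontal distance between collar and stem_top below 0.003 m and contact force between clamp_arm and collar above 2 N and z of collar in the frame of rig above 0.059 m).
3. the clamp is locked: its pad presses the collar with over 15 N, the collar is home (within 1.5 mm), no finger on the handle, arm or collar (horizontal distance between collar and stem_top below 0.003 m and contact force between clamp_arm and collar above 15 N and z of collar in the frame of rig below 0.0575 m and contact force between the fingers and handle below 0.3 N and contact force between the fingers and collar below 0.3 N and contact force between the fingers and clamp_arm below 0.3 N), for 0.3 s.
4. the release lever is pressed while the clamp is still locked and the handle untouched (contact force between the fingers and release above 1 N and contact force between clamp_arm and collar above 10 N and contact force between the fingers and handle below 0.3 N and contact force between the fingers and clamp_arm below 0.3 N).
At the end, for the whole second after the job is handed in: The collar is on the stem, upright, within 3 mm of its axis and within 1.5 mm of fully home (origin 56 mm up), at rest; the clamp is open again: pad face more than 180 mm and cross bar more than 190 mm above the table (horizontal distance between collar and stem_top below 0.003 m and z of collar in the frame of rig between 0.0545 and 0.0575 m and angle between collar's own z axis and vertical below 0.06 rad and linear speed of collar below 0.02 m/s and z of pad_face in the frame of rig above 0.18 m and z of handle_grip in the frame of rig above 0.19 m); the robot touches nothing.
It fails at once if the robot pushes or pinches any part of the jig with more than 25 N (contact force between any of the fingers, the arm and rig above 25 N).
It fails at once if a bulb is tipped or moved more than 15 mm (distance of any of bulb_a, bulb_b from where it was at the start of the episode above 0.015 m or angle between any of bulb_a, bulb_b's own z axis and vertical above 0.3 rad).
It fails at once if the bowl or the grading ring is moved more than 15 mm (distance of any of bowl, grading_ring from where it was at the start of the episode above 0.015 m).
It also fails if it takes over 72 s, if anything falls off the work surface, if the arm or the gripper's body presses on something with over 40 N, if the wrist force passes 120 N, or if a joint passes its speed limit or range.

## Robot

A 6-joint arm with a two-finger parallel gripper is mounted at the origin on the work surface. World frame = base frame: x ahead of the robot, y to its left, z up, the work surface at z = 0. Lengths are in mm, angles in rad, forces in N, time in s.
With the tool pointing down it reaches from about 275 to 1000 mm from the base axis. Payload 8.4 kg.
Tool frame: the origin (TCP) lies at the very end of the fingers, on their centre line; the grasp point (between the pads) lies 19 mm behind it; x points along the fingers, y is the direction in which the jaws open and shut, and the axes are right-handed (so a half turn about x gives the same grasp; the last joint's range is limited). The gripper opens to 85 mm and grips with 20 to 120 N. Pads are 22 mm wide; open, the fingers measure 114 mm over their backs; the gripper's body (76 mm by 85 mm) begins 54 mm behind the grasp point. The pads swing forward as they close: fully open they stand 13 mm farther back than shut.
Start: joints at [1.338, 0.353, 1.633, -0, 1.155, -0.002], TCP at [142.971, 608.43, 231.281] pointing down, gripper open.
Joint ranges: [-2.63, 2.63], [-0.92, 2.1], [0.06, 2.66], [-1.3, 4.44], [0, 2.69], [-3.02, 3.02]. Speed limits (rad/s): [2.22, 2.22, 2.79, 3.14, 3.14, 3.14].

## Interface

Orientations are given as [roll, pitch, yaw] about the fixed x, y, z axes, in that order (R = Rz(yaw) Ry(pitch) Rx(roll)).
In Python, from rig import r, grab_frame, camera_params, sign_off gives the robot as it stands.
- The arm moves only by the tool drive_tool, never from a script. Its argument "rows" is one flat list of numbers, 7 for each row, row after row: the shift along the tool's x, y, z in mm, then the turn, a rotation vector about the tool's x, y, z in degrees, then the opening in per cent of the stroke, from 0 (shut) to 100 (fully open). In form: [x, y, z, rx, ry, rz, fingers, x, y, z, rx, ry, rz, fingers, ...]. A call has 1 to 10 rows; each row is the pose to reach, as a shift and turn from the pose measured when the call began, along the tool's axes at that moment; what a row does not reach only later rows make up. A row lasts 1/8 s, in which the tool goes at most 62.5 mm and 10.7 degrees, less where a joint would pass 70% of its speed; a pose out of reach is approached as far as the arm can. A call with a gripper value outside its range is refused whole. The fingers move at their own pace and stop on an object; "newtons" is the grip in N (left out, the last holds). Time passes only in rows, so rows that repeat a pose let the fingers close. It gives the time, the measured TCP pose, the force and the opening at its end, in the units of the state.
- r.sense(): the state, without advancing time (a new reading comes with each control period).
- grab_frame(name): name is "side" or "top"; returns the picture (480x640x3 uint8, red, green, blue); there is no depth.
- camera_params(name): a dict with "vertical_fov" (degrees; the focal length in pixels is half the picture's height over the tangent of half this angle, whatever the lens; pixels are square), "cx", "cy" (the principal point, pixels), "pose" (4x4, takes a point from camera to world coordinates). Camera axes: x right, y down, z forward; pixel columns grow to the right and rows downward; lengths in mm; the calibration is good to about 2 mm. A picture is of the moment at which its call begins. camera_params takes no time and is no camera call.
- sign_off(): hands the job in, once; it reports no verdict.
The state is a dict: "clock": time; "qpos": joint angles; "qvel": joint speeds; "joint_efforts": joint torques, N m; "eef_pos": TCP position; "tcp_rot": TCP orientation; "contact_force": force on the tool from outside, world axes, zero at the start; "wrist_torque": the same for the moment, N m; "opening": opening from 0.0 (shut) to 1.0 (fully open).
Only numpy, scipy, OpenCV 4.12 (cv2) and the standard library are available. Lean on these libraries where they do the work, as an engineer would, in place of code of your own. Each camera call takes 0.05 s, during which the arm holds its last target.

## Working session

There is one attempt and no reset: what is moved stays moved. The work goes in short steps, Python scripts to look and compute and a tool call to move; the robot and the scene stay as the last step left them, time stands still between calls to the robot, and variables do not carry over. Pictures are saved under pics/ and viewed, and the job is handed in when it is done.

Besides the shell and the picture viewer there is one more tool, called after "Request:" by a JSON object that holds its "fn" and its "kwargs". drive_tool: Moves the arm, as the interface text tells. Its arguments: {"type":"object","properties":{"rows":{"type":"array","items":{"type":"number"}},"newtons":{"type":"number"}},"required":["rows"]}

```bash
ls; mkdir -p pics; python3 - <<'E'
from rig import r, grab_frame, camera_params
import cv2,numpy as np
for n in("side","top"):
    cv2.imwrite(f"pics/{n}0.png",grab_frame(n)[:,:,::-1]); 
    p=camera_params(n); print(n,p["vertical_fov"],p["cx"],p["cy"],{k:v for k,v in p.items() if k not in("pose","vertical_fov","cx","cy")}); print(np.round(p["pose"],3))
print(r.sense())
E
```

```text
pics
side 52.93641363105927 313.4505755155717 245.2649293975265 {}
[[ 1.00000e+00 -0.00000e+00  1.80000e-02  5.20780e+02]
 [-1.40000e-02 -6.30000e-01  7.76000e-01 -8.72540e+02]
 [ 1.10000e-02 -7.77000e-01 -6.30000e-01  8.41068e+02]
 [ 0.00000e+00  0.00000e+00  0.00000e+00  1.00000e+00]]
top 56.36783057738882 322.7343556655692 243.01676401315623 {}
[[ 2.60000e-02 -9.90000e-01  1.38000e-01  4.26062e+02]
 [-9.99000e-01 -2.80000e-02 -1.40000e-02  9.89800e+00]
 [ 1.80000e-02 -1.38000e-01 -9.90000e-01  1.04110e+03]
 [ 0.00000e+00  0.00000e+00  0.00000e+00  1.00000e+00]]
{'clock': 0.1, 'qpos': array([ 1.33764689e+00,  3.53610555e-01,  1.63406640e+00, -1.08405185e-05,
        1.15522849e+00, -2.40361926e-03]), 'qvel': array([ 0.00110069, -0.00296219, -0.00359648, -0.00036455, -0.00031558,
       -0.00228926]), 'joint_efforts': array([ 2.33251187e-03, -6.06352973e+01, -3.42815673e+01,  5.80533901e-05,
        4.05302300e-03, -1.48387210e-05]), 'eef_pos': array([142.84289001, 608.00256997, 230.61414877]), 'tcp_rot': array([-1.5656497 ,  1.5694835 , -1.79639114]), 'contact_force': array([-0.16045483, -1.54819309,  0.82901317]), 'wrist_torque': array([ 0.03673013, -0.02305017, -0.00724565]), 'opening': 0.9965171894660618}
```

View pics/side0.png

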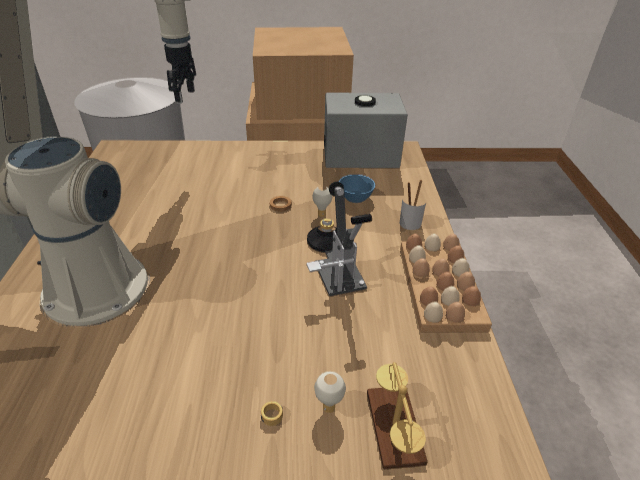

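View pics/top0.png

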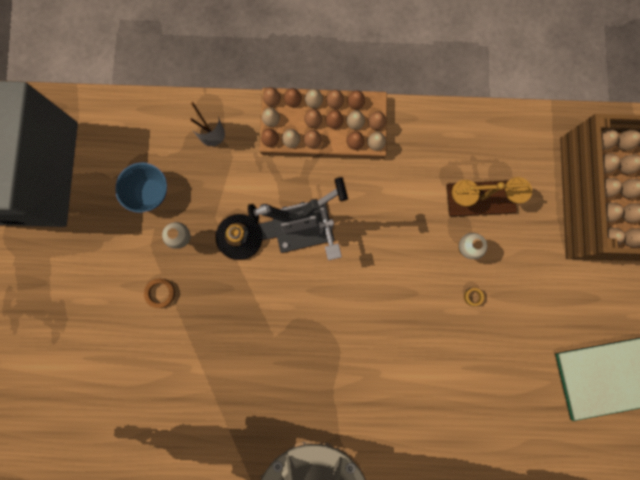

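```bash
cat > h.py <<'E'
import numpy as np,cv2
from rig import camera_params
def ray(n,u,v):
    p=camera_params(n);f=240/np.tan(np.radians(p["vertical_fov"]/2))
    d=np.array([(u-p["cx"])/f,(v-p["cy"])/f,1]);P=p["pose"]
    return P[:3,3],P[:3,:3]@d
def onz(n,u,v,z):
    o,d=ray(n,u,v);return o+d*(z-o[2])/d[2]
def proj(n,X):
    p=camera_params(n);f=240/np.tan(np.radians(p["vertical_fov"]/2))
    c=p["pose"][:3,:3].T@(np.asarray(X)-p["pose"][:3,3]);return f*c[0]/c[2]+p["cx"],f*c[1]/c[2]+p["cy"]
def tri(a,b):
    (o1,d1),(o2,d2)=ray("side",*a),ray("top",*b)
    t=np.linalg.lstsq(np.c_[d1,-d2],o2-o1,rcond=None)[0]
    A,B=o1+d1*t[0],o2+d2*t[1];return (A+B)/2,np.linalg.norm(A-B)
E
python3 - <<'E'
import cv2
s=cv2.imread("pics/side0.png");t=cv2.imread("pics/top0.png")
def z(im,x,y,w,h,k): return cv2.resize(im[y:y+h,x:x+w],None,fx=k,fy=k,interpolation=cv2.INTER_CUBIC)
cv2.imwrite("pics/s_rig.png",z(s,290,170,100,130,4.6))
cv2.imwrite("pics/t_rig.png",z(t,205,165,155,100,5))
cv2.imwrite("pics/col.png",cv2.hconcat([z(s,250,390,50,50,8),z(t,450,272,50,50,8)]))
E
```

```text
(no output)
```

View pics/s_rig.png

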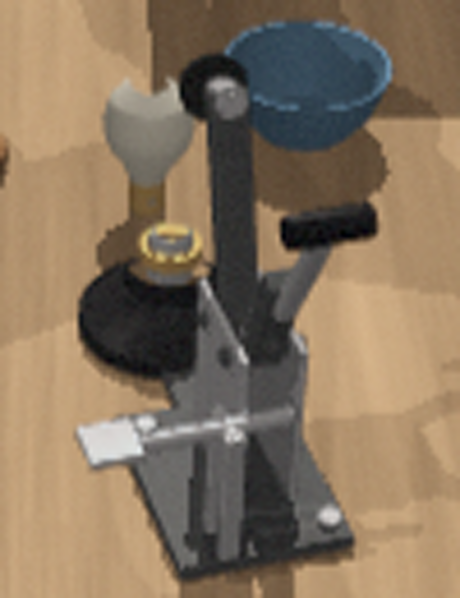

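View pics/t_rig.png

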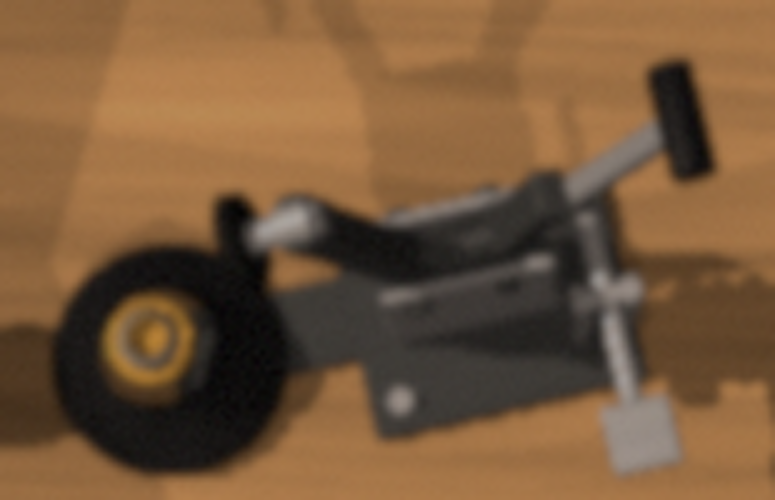

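View pics/col.png

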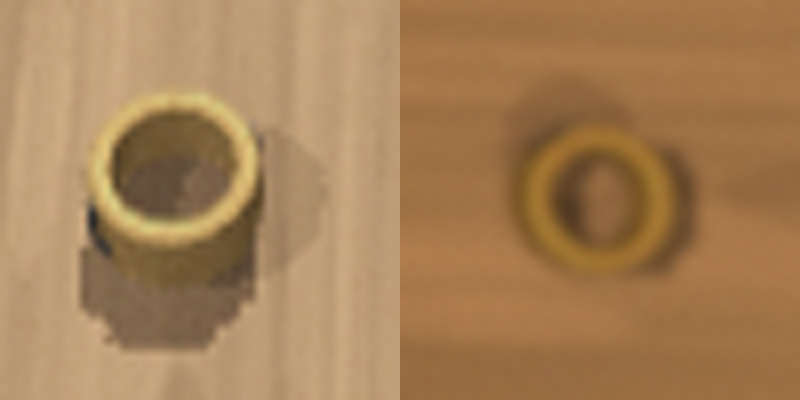

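```bash
python3 - <<'E'
from h import *
def el(n,x,y,w,h,lo,hi,name,k=6):
    im=cv2.imread(f"pics/{n}0.png")[y:y+h,x:x+w]
    im=cv2.resize(im,None,fx=k,fy=k,interpolation=cv2.INTER_CUBIC)
    m=cv2.inRange(cv2.cvtColor(im,cv2.COLOR_BGR2HSV),lo,hi)
    cs,_=cv2.findContours(m,cv2.RETR_EXTERNAL,cv2.CHAIN_APPROX_NONE)
    c=max(cs,key=cv2.contourArea);hl=cv2.convexHull(c)
    e=cv2.fitEllipse(c); (u,v),ax,_=e
    u=(u+.5)/k-.5+x; v=(v+.5)/k-.5+y
    M=cv2.moments(hl)
    hc=((M['m10']/M['m00']+.5)/k-.5+x,(M['m01']/M['m00']+.5)/k-.5+y)
    o=im.copy();cv2.drawContours(o,[c],-1,(0,0,255),1);cv2.imwrite(f"pics/m_{name}.png",o)
    print(name,np.round((u,v),2),np.round(np.array(ax)/k,2),'hull',np.round(hc,2));return u,v
a=el("side",255,398,35,28,(18,90,150),(35,255,255),"cs")
b=el("top",460,282,30,30,(18,150,140),(35,255,255),"ct")
print(onz("side",*a,20),onz("top",*b,20),tri(a,b))
a=el("side",316,212,24,20,(18,90,150),(35,255,255),"ss")
b=el("top",222,220,28,26,(14,150,140),(35,255,255),"st")
print(onz("side",*a,62),onz("top",*b,62),tri(a,b))
a=el("side",304,255,22,20,(0,0,175),(180,40,255),"ps")
b=el("top",322,242,22,20,(0,0,110),(180,60,255),"pt")
print(onz("side",*a,97),onz("top",*b,97),tri(a,b))
a=el("side",347,210,30,18,(0,0,0),(180,255,50),"bs")
b=el("top",330,173,24,32,(0,0,0),(180,255,50),"bt")
print(tri(a,b))
E
python3 -c "
import cv2,glob
for g in sorted(glob.glob('pics/m_*')):print(g)
ims=[cv2.copyMakeBorder(cv2.resize(cv2.imread(g),(200,200)),2,2,2,2,0) for g in sorted(glob.glob('pics/m_*'))][:8]
cv2.imwrite('pics/mm.png',cv2.vconcat([cv2.hconcat(ims[:4]),cv2.hconcat(ims[4:])])[:, :800])"
```

```text
cs [271.06 410.28] [19.45 21.79] hull [271.06 410.25]
ct [471.45 297.22] [10.95 14.22] hull [469.27 298.52]
[ 456.6443317  -358.08202179   20.        ] [ 453.93128666 -346.31387124   20.        ] (array([ 454.97690201, -350.4974115 ,    7.77962991]), np.float64(1.4329410530453455))
ss [326.96 219.26] [2.97 7.57] hull [326.96 219.22]
st [233.97 232.88] [14.54 14.89] hull [232.07 234.08]
[581.74643927 200.99521449  62.        ] [579.87414387 192.53323131  62.        ] (array([580.0285946 , 191.39675882,  68.70964541]), np.float64(2.3929735849814047))
ps [313.45 265.29] [ 9.   14.12] hull [313.48 265.29]
pt [332.52 250.75] [13.88 17.6 ] hull [332.38 250.32]
[540.96427243 -29.68482656  97.        ] [542.05211283 -24.59955615  97.        ] (array([541.81616271, -24.80875264,  92.83695108]), np.float64(1.4885698084534733))
bs [360.98 219.2 ] [ 7.13 25.01] hull [360.96 219.01]
bt [340.81 188.6 ] [ 7.8 26.3] hull [340.79 188.74]
(array([642.01045338, -32.39628684, 231.65586929]), np.float64(0.36486629287123223))
pics/m_bs.png
pics/m_bt.png
pics/m_cs.png
pics/m_ct.png
pics/m_ps.png
pics/m_pt.png
pics/m_ss.png
pics/m_st.png
```

View pics/mm.png

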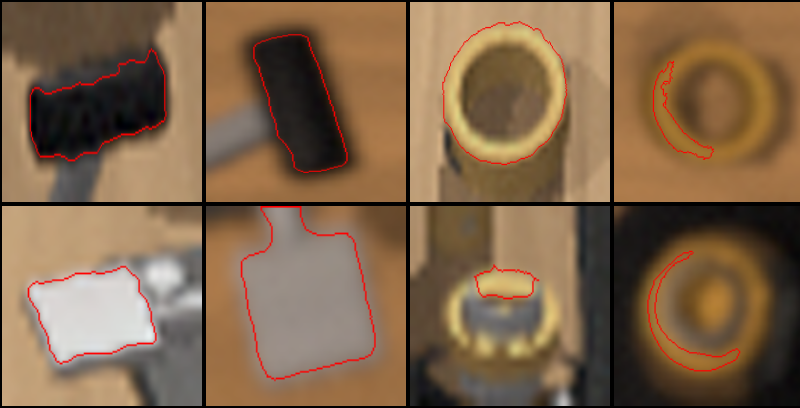

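```bash
python3 - <<'E'
from h import *
def el(n,x,y,w,h,f,name,k=6,hull=True):
    im=cv2.imread(f"pics/{n}0.png")[y:y+h,x:x+w]
    im=cv2.resize(im,None,fx=k,fy=k,interpolation=cv2.INTER_CUBIC)
    m=f(cv2.cvtColor(im,cv2.COLOR_BGR2HSV))
    m=cv2.morphologyEx(m,cv2.MORPH_CLOSE,np.ones((7,7),np.uint8))
    cs,_=cv2.findContours(m,cv2.RETR_EXTERNAL,cv2.CHAIN_APPROX_NONE)
    c=max(cs,key=cv2.contourArea);c=cv2.convexHull(c)
    (u,v),ax,_=cv2.fitEllipse(c)
    u=(u+.5)/k-.5+x; v=(v+.5)/k-.5+y
    o=im.copy();cv2.drawContours(o,[c],-1,(0,0,255),1);cv2.imwrite(f"pics/m_{name}.png",cv2.resize(o,(200,200)))
    print(name,np.round((u,v),2),np.round(np.array(ax)/k,2));return u,v
R=lambda lo,hi:(lambda h:cv2.inRange(h,lo,hi))
im=cv2.cvtColor(cv2.imread("pics/top0.png"),cv2.COLOR_BGR2HSV)
print(im[297,462:488].tolist()); print(im[233,222:250].tolist())
im=cv2.cvtColor(cv2.imread("pics/side0.png"),cv2.COLOR_BGR2HSV)
print(im[224,316:340].tolist())
a=el("side",255,398,35,28,R((18,90,150),(35,255,255)),"cs")
b=el("top",462,284,26,26,R((16,165,80),(35,255,255)),"ct")
print(onz("side",*a,20),onz("top",*b,20),tri(a,b))
a=el("side",318,214,18,16,R((16,100,110),(35,255,255)),"ss")
b=el("top",222,220,28,26,R((12,130,105),(35,255,255)),"st")
print(onz("side",*a,62),onz("top",*b,62),tri(a,b))
cv2.imwrite("pics/mm2.png",cv2.hconcat([cv2.imread(f"pics/m_{q}.png") for q in("cs","ct","ss","st")]))
E
```

```text
[[15, 146, 155], [16, 156, 141], [17, 171, 127], [18, 180, 132], [18, 177, 154], [18, 177, 160], [17, 173, 137], [16, 168, 103], [16, 152, 84], [14, 150, 85], [15, 146, 103], [14, 148, 126], [15, 145, 139], [14, 143, 144], [14, 145, 144], [15, 149, 139], [16, 156, 132], [16, 170, 123], [18, 180, 129], [18, 181, 149], [18, 176, 162], [17, 171, 151], [17, 165, 124], [15, 148, 107], [15, 147, 118], [14, 144, 145]]
[[0, 38, 27], [13, 62, 29], [15, 125, 49], [18, 154, 88], [18, 165, 131], [18, 159, 156], [17, 131, 154], [16, 109, 138], [16, 116, 117], [16, 146, 103], [16, 176, 103], [18, 182, 122], [18, 179, 155], [18, 180, 174], [18, 180, 174], [17, 169, 161], [16, 149, 130], [16, 125, 104], [16, 149, 116], [17, 167, 142], [17, 178, 133], [17, 168, 97], [17, 111, 62], [15, 49, 52], [15, 32, 48], [15, 40, 38], [20, 35, 22], [120, 21, 12]]
[[14, 104, 91], [15, 106, 91], [16, 106, 94], [14, 113, 95], [19, 125, 120], [24, 109, 202], [19, 124, 156], [15, 71, 119], [20, 62, 140], [21, 47, 125], [18, 22, 115], [15, 32, 111], [14, 31, 106], [15, 52, 118], [16, 43, 101], [21, 111, 159], [20, 118, 206], [19, 127, 153], [15, 103, 168], [16, 100, 166], [17, 90, 111], [60, 5, 47], [60, 5, 50], [20, 15, 51]]
cs [271.07 410.25] [19.7  22.13]
ct [473.81 296.44] [18.05 20.54]
[ 456.6602877 -358.0110926   20.       ] [ 455.84470158 -351.7556454    20.        ] (array([ 456.09609404, -354.01223224,   13.60803482]), np.float64(0.13073281425074787))
ss [328.78 221.26] [17.51 19.1 ]
st [234.25 232.79] [17.39 18.46]
[586.39857846 191.6937712   62.        ] [580.08355947 191.91458666  62.        ] (array([583.40300447, 192.41966196,  60.81501662]), np.float64(6.201871401976333))
```

View pics/mm2.png

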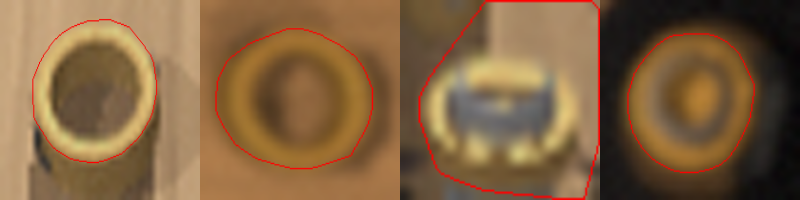

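```bash
cat >> h.py <<'E'
from scipy.spatial.transform import Rotation as Ro
def cur():
    from rig import r
    s=r.sense();return s,np.array(s["eef_pos"]),Ro.from_euler('xyz',s["tcp_rot"])
def target(yaw,tilt=0,az=None):
    """tool x down; tool y horizontal at yaw(deg). tilt(deg): rotate so the tool axis leans toward horizontal azimuth az(deg)"""
    y=np.array([np.cos(np.radians(yaw)),np.sin(np.radians(yaw)),0]);x=np.array([0,0,-1.])
    R=Ro.from_matrix(np.c_[x,y,np.cross(x,y)])
    if tilt:
        a=np.radians(az);ax=np.cross(x,[np.cos(a),np.sin(a),0]);R=Ro.from_rotvec(np.radians(tilt)*ax)*R
    return R
def row(P,R,pos=None,R0=None):
    if pos is None: _,pos,R0=cur()
    return np.round(R0.inv().apply(np.asarray(P)-pos),1),np.round((R0.inv()*R).as_rotvec(degrees=True),1)
E
python3 - <<'E'
from h import *
s,p,R=cur();print(np.round(R.as_matrix(),3))
im=cv2.imread("pics/side0.png").astype(float)
g=im.sum(2)
print("collar col271",g[396:404,271],"row 410 L",g[410,256:264],"R",g[410,279:286])
h=cv2.cvtColor(cv2.imread("pics/side0.png"),cv2.COLOR_BGR2HSV)
print("stem col 327 B",im[213:232,327].tolist())
# checks
for nm,a,b in (("bulb_b",(330,384),(473.5,245.5)),("bulb_a",(321.5,199),(175,235))): print(nm,tri(a,b))
for st in((581,192,62),(581,196,62)): print(proj("side",st),proj("top",st))
for c in((456.3,-354,20),(456.3,-358,20)): print(proj("side",c),proj("top",c), proj("side",np.array(c)+[0,21,0]),proj("side",np.array(c)-[0,21,0]))
E
```

```text
[[-0.     0.229  0.973]
 [-0.001  0.973 -0.229]
 [-1.    -0.001  0.   ]]
collar col271 [454. 454. 456. 458. 459. 484. 488. 387.] row 410 L [494. 487. 462. 463. 471. 486. 535. 423.] R [330. 499. 516. 368. 405. 393. 400.]
stem col 327 B [[107.0, 143.0, 174.0], [108.0, 142.0, 175.0], [105.0, 142.0, 172.0], [106.0, 142.0, 172.0], [105.0, 140.0, 173.0], [110.0, 156.0, 185.0], [117.0, 185.0, 214.0], [104.0, 166.0, 201.0], [80.0, 119.0, 144.0], [115.0, 150.0, 164.0], [104.0, 105.0, 107.0], [97.0, 104.0, 111.0], [93.0, 119.0, 135.0], [65.0, 111.0, 135.0], [50.0, 87.0, 112.0], [53.0, 86.0, 110.0], [70.0, 89.0, 103.0], [90.0, 91.0, 92.0], [83.0, 82.0, 86.0]]
bulb_b (array([ 566.87571701, -335.52762275,   70.25919423]), np.float64(2.179959979070805))
bulb_a (array([572.14468621, 326.53465603,  45.56161265]), np.float64(3.345735637433045))
(np.float64(326.8009198590184), np.float64(221.193676735171)) (np.float64(234.23718266676457), np.float64(232.38354294725588))
(np.float64(326.74893539729095), np.float64(220.3308818773359)) (np.float64(232.42053183514977), np.float64(232.33140533417097))
(np.float64(270.9927785015732), np.float64(408.36421550104)) (np.float64(474.7821734308825), np.float64(296.26369257715504)) (np.float64(271.58018967750957), np.float64(398.6984634321883)) (np.float64(270.3841414138313), np.float64(418.37923637742017))
(np.float64(270.8785187834752), np.float64(410.24433993829064)) (np.float64(476.5286282567316), np.float64(296.3107032634034)) (np.float64(271.46988649169214), np.float64(400.51348379644344)) (np.float64(270.2657084026836), np.float64(420.32803164965236))
```

```bash
python3 - <<'E'
from h import *
print(row((456,-355,120),target(105)))
E
```

```text
(array([ 111.8, -865.7,  525.1]), array([-28.2,  -0. ,   0.1]))
```

Request:
{"fn": "drive_tool", "kwargs": {"rows": [0,-60,36,0,0,0,75,0,-120,73,0,0,0,75,0,-180,109,0,0,0,75,0,-240,146,0,0,0,75,0,-300,182,0,0,0,75,0,-360,218,0,0,0,75,0,-420,255,0,0,0,75,0,-480,291,0,0,0,75,0,-540,328,-7,0,0,75,0,-600,364,-14,0,0,75], "newtons": 20}}

```text
clock: 1.35
eef_pos: [332.1, 29.2, 231.5]
tcp_rot: [-1.004, 1.57, -1.008]
contact_force: [1.6, -0.0, 0.6]
opening: 0.748
```

```bash
python3 - <<'E'
from h import *
print(row((456,-355,110),target(105)))
E
```

```text
(array([ 122. , -383.5,  125.4]), array([-15.2,   0. ,   0.1]))
```

Request:
{"fn": "drive_tool", "kwargs": {"rows": [15,-48,16,-4,0,0,75,30,-96,32,-8,0,0,75,45,-144,47,-12,0,0,75,60,-192,63,-15,0,0,75,75,-240,78,-15,0,0,75,90,-288,94,-15,0,0,75,106,-336,110,-15,0,0,75,122,-383,125,-15,0,0,75,122,-383.5,125.4,-15.2,0,0,75,122,-383.5,125.4,-15.2,0,0,75]}}

```text
clock: 2.6
eef_pos: [455.3, -354.4, 109.4]
tcp_rot: [2.661, 1.57, 2.921]
contact_force: [-0.9, 0.1, 0.4]
opening: 0.747
```

```bash
python3 - <<'E'
from h import *
from rig import grab_frame
s,p,R=cur();print(p,R.as_matrix().round(3))
a=grab_frame("side");b=grab_frame("top")
a=cv2.resize(a[320:440,220:340],None,fx=3.3,fy=3.3,interpolation=cv2.INTER_CUBIC)
b=cv2.resize(b[237:357,415:535],None,fx=3.3,fy=3.3,interpolation=cv2.INTER_CUBIC)
cv2.imwrite("pics/g1.png",cv2.hconcat([a,b])[:,:,::-1])
print(row((456,-355,2),target(105)))
E
```

```text
[ 455.27035456 -354.42344163  109.44299237] [[-0.001 -0.258  0.966]
 [ 0.     0.966  0.258]
 [-1.     0.    -0.001]]
(array([108.1,  -1.1,   0.2]), array([-0.,  0.,  0.]))
```

View pics/g1.png

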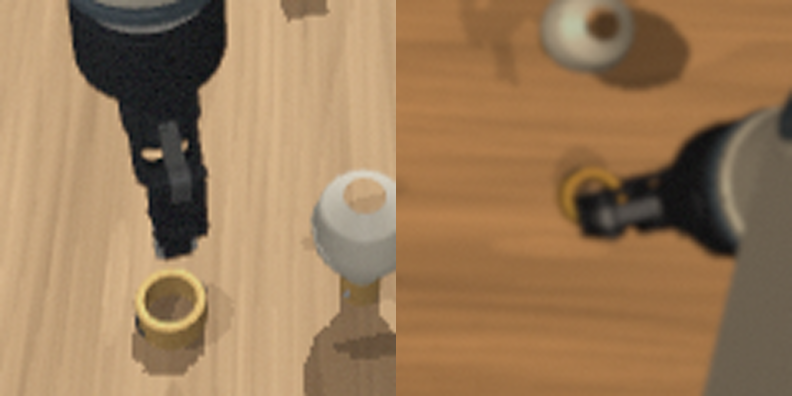

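Request:
{"fn": "drive_tool", "kwargs": {"rows": [30,-0.5,0.2,0,0,0,75,65,-1,0.2,0,0,0,75,92,-1,0.2,0,0,0,75,107,-1,0.2,0,0,0,75,107.4,-1,0.2,0,0,0,45,107.4,-1,0.2,0,0,0,40,107.4,-1,0.2,0,0,0,35,107.4,-1,0.2,0,0,0,35], "newtons": 20}}

```text
clock: 3.7
eef_pos: [456.3, -355.2, 3.4]
tcp_rot: [-1.145, 1.569, -0.884]
contact_force: [-0.1, 0.7, -2.0]
opening: 0.482
```

Request:
{"fn": "drive_tool", "kwargs": {"rows": [0,0,0,0,0,0,75,0,0,0,5,0,0,75,0,0,0,15,0,0,75,0,0,0,25,0,0,75,0,0,0,35,0,0,75,0,0,0,45,0,0,75,0,0,0,55,0,0,75,0,0,0,65,0,0,75,0,0,0,75,0,0,75,0,0,0,85,0,0,75]}}

```text
clock: 4.95
eef_pos: [456.4, -355.3, 3.6]
tcp_rot: [0.401, 1.569, -0.826]
contact_force: [-0.3, 0.3, 0.5]
opening: 0.748
```

```bash
python3 - <<'E'
from h import *
print(row((456.3,-355.2,3),target(15.3)))
E
```

```text
(array([ 0.6, -0.1, -0.2]), array([ 4.3,  0.1, -0. ]))
```

Request:
{"fn": "drive_tool", "kwargs": {"rows": [0.6,-0.1,-0.2,4.3,0,0,75,0.6,-0.1,-0.2,4.3,0,0,50,0.6,-0.1,-0.2,4.3,0,0,40,0.6,-0.1,-0.2,4.3,0,0,35,0.6,-0.1,-0.2,4.3,0,0,35,-30,-0.1,-0.2,4.3,0,0,35,-80,-0.1,-0.2,4.3,0,0,35,-140,-0.1,-0.2,4.3,0,0,35,-170,-0.1,-0.2,4.3,0,0,35,-170,-0.1,-0.2,4.3,0,0,35], "newtons": 30}}

```text
clock: 6.2
eef_pos: [457.3, -355.9, 176.1]
tcp_rot: [0.589, 1.564, -0.712]
contact_force: [0.7, 0.6, -1.2]
opening: 0.481
```

```bash
python3 - <<'E'
from h import *
s,p,R=cur();print(p,R.as_matrix().round(3),s["opening"])
print(row((470,190,172),target(15.3)))
E
```

```text
[ 457.30458916 -355.91726792  176.10980125] [[ 0.005  0.964  0.266]
 [-0.005  0.266 -0.964]
 [-1.     0.004  0.006]] 0.48066474031592327
(array([   1.7,  157.4, -522.9]), array([ 0.1,  0.3, -0.2]))
```

Request:
{"fn": "drive_tool", "kwargs": {"rows": [0,18,-58,0,0,0,35,0,36,-116,0,0,0,35,0,53,-174,0,0,0,35,0,71,-232,0,0,0,35,0,88,-290,0,0,0,35,0,106,-349,0,0,0,35,0,123,-407,0,0,0,35,0,140,-465,0,0,0,35,0,157,-523,0,0,0,35,0,157,-523,0,0,0,35]}}

```text
clock: 7.45
eef_pos: [468.7, 193.5, 172.1]
tcp_rot: [0.409, 1.565, -0.887]
contact_force: [0.1, -0.8, -1.1]
opening: 0.477
```

```bash
python3 - <<'E'
from h import *
s,p,R=cur();print(p,s["opening"])
print(row((530,191,125),target(15.3)),row((580.8,191,125),target(15.3)))
E
```

```text
[468.70584487 193.46055322 172.06450185] 0.4770874874163555
(array([47.3, 58.2, 18.7]), array([ 0.4,  0.3, -0.1])) (array([ 47.5, 107.1,  32.5]), array([ 0.4,  0.3, -0.1]))
```

Request:
{"fn": "drive_tool", "kwargs": {"rows": [24,30,10,0.4,0.3,-0.1,35,47,58,19,0.4,0.3,-0.1,35,47,85,26,0.4,0.3,-0.1,35,47.5,107,32.5,0.4,0.3,-0.1,35,47.5,107,32.5,0.4,0.3,-0.1,35,47.5,107,32.5,0.4,0.3,-0.1,35]}}

```text
clock: 8.2
eef_pos: [579.2, 190.1, 123.8]
tcp_rot: [-1.523, 1.569, -2.826]
contact_force: [0.3, 0.1, -0.5]
opening: 0.478
```

```bash
cat > look.py <<'E'
from h import *
from rig import grab_frame
import sys
def look(name,sb,tb,k):
    o=[]
    for n,(x,y,w,h) in(("side",sb),("top",tb)):
        im=np.ascontiguousarray(grab_frame(n)[:,:,::-1]);cv2.imwrite(f"pics/{name}_{n}.png",im)
        o.append(cv2.resize(im[y:y+h,x:x+w],None,fx=k,fy=k,interpolation=cv2.INTER_CUBIC))
    cv2.imwrite(f"pics/{name}.png",cv2.hconcat(o))
E
python3 - <<'E'
from look import *
look("p1",(287,165,80,80),(195,190,80,80),5)
s,p,R=cur();print(p,s["opening"])
E
```

```text
[579.39959959 190.51701417 124.47185574] 0.4845977963399888
```

View pics/p1.png

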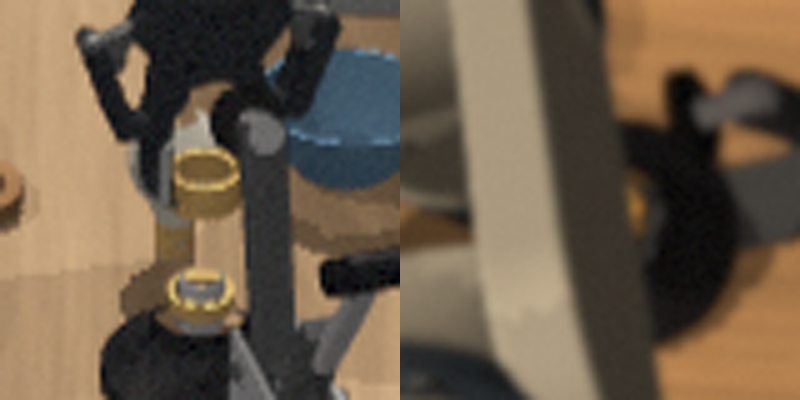

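```bash
python3 - <<'E'
from h import *
im=cv2.imread("pics/p1_side.png");k=8
def crop(x,y,w,h,nm):
    c=cv2.resize(im[y:y+h,x:x+w],None,fx=k,fy=k,interpolation=cv2.INTER_CUBIC)
    m=cv2.inRange(cv2.cvtColor(c,cv2.COLOR_BGR2HSV),(16,95,135),(32,255,255))
    c[m>0]=(0,0,255) if 0 else c[m>0]
    cs,_=cv2.findContours(m,cv2.RETR_EXTERNAL,cv2.CHAIN_APPROX_NONE)
    cv2.drawContours(c,cs,-1,(0,0,255),1);return c
a=crop(314,190,30,24,"a");b=crop(312,212,30,24,"b")
cv2.imwrite("pics/p1m.png",cv2.hconcat([a,b]))
print(proj("side",(579.4,190.5,141.5)),proj("side",(580.8,191,62)))
E
```

```text
(np.float64(327.0767989934571), np.float64(197.09495098568192)) (np.float64(326.740834423172), np.float64(221.40996570392417))
```

View pics/p1m.png

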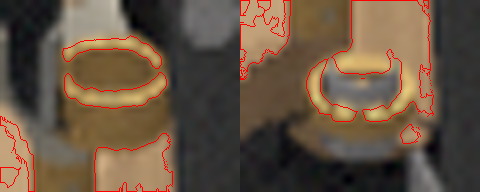

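```bash
python3 - <<'E'
from h import *
s,p,R=cur();print(p)
print(row((579.9,191.5,79),target(15.3)))
E
```

```text
[579.39959959 190.51701417 124.47185574]
(array([45.5,  0.8, -0.8]), array([0. , 0. , 0.1]))
```

Request:
{"fn": "drive_tool", "kwargs": {"rows": [20,0.8,-0.8,0,0,0,35,38,0.8,-0.8,0,0,0,35,45,0.8,-0.8,0,0,0,35,45.5,0.8,-0.8,0,0,0,35,45.5,0.8,-0.8,0,0,0,35]}}

```text
clock: 8.93
eef_pos: [580.2, 191.6, 79.2]
tcp_rot: [-1.49, 1.57, -2.792]
contact_force: [0.6, 0.6, -0.9]
opening: 0.476
```

```bash
python3 - <<'E'
from look import *
look("p2",(302,190,50,50),(205,205,50,50),8)
s,p,R=cur();print(p,s["opening"],s["contact_force"],R.as_matrix()[:,0])
E
```

```text
[580.36174678 191.66156919  79.50814341] 0.4790765905740562 [-0.803138    0.41399288 -0.76806769] [-1.75900583e-05  2.23688782e-05 -1.00000000e+00]
```

View pics/p2.png

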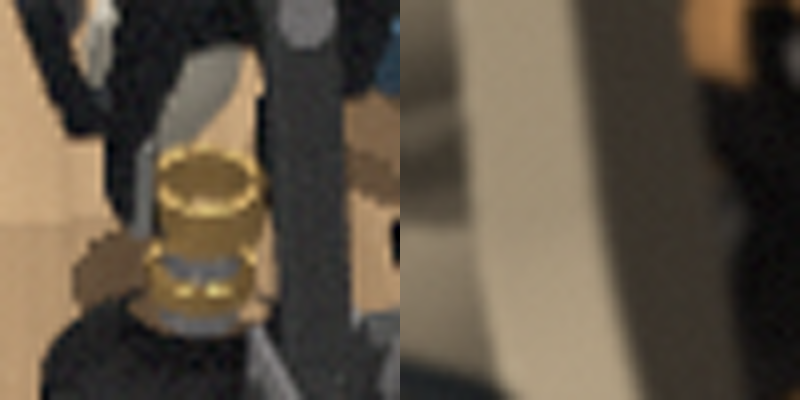

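```bash
python3 - <<'E'
from h import *
im=cv2.imread("pics/p2_side.png")
for u in(326,328,330): print(u,[ (v,)+tuple(im[v,u]) for v in range(204,226)])
c=cv2.resize(im[200:235,312:342],None,fx=20,fy=16,interpolation=cv2.INTER_NEAREST)
cv2.imwrite("pics/p2z.png",c)
X=np.array((580.3,191.6,96.))
print(proj("side",X),[proj("side",X+d) for d in([0,21,0],[0,-21,0],[21,0,0],[-21,0,0])])
print(proj("side",(580.3,191.6,62)),proj("side",(580.3,191.6+19,62)),proj("side",(580.3,191.6-19,62)))
E
```

```text
326 [(204, np.uint8(99), np.uint8(108), np.uint8(114)), (205, np.uint8(99), np.uint8(109), np.uint8(115)), (206, np.uint8(96), np.uint8(109), np.uint8(119)), (207, np.uint8(96), np.uint8(128), np.uint8(153)), (208, np.uint8(100), np.uint8(154), np.uint8(188)), (209, np.uint8(66), np.uint8(108), np.uint8(138)), (210, np.uint8(57), np.uint8(94), np.uint8(117)), (211, np.uint8(53), np.uint8(88), np.uint8(114)), (212, np.uint8(53), np.uint8(90), np.uint8(114)), (213, np.uint8(51), np.uint8(90), np.uint8(115)), (214, np.uint8(73), np.uint8(112), np.uint8(139)), (215, np.uint8(107), np.uint8(155), np.uint8(187)), (216, np.uint8(100), np.uint8(159), np.uint8(189)), (217, np.uint8(61), np.uint8(100), np.uint8(126)), (218, np.uint8(58), np.uint8(99), np.uint8(126)), (219, np.uint8(59), np.uint8(98), np.uint8(124)), (220, np.uint8(58), np.uint8(94), np.uint8(120)), (221, np.uint8(59), np.uint8(96), np.uint8(121)), (222, np.uint8(77), np.uint8(96), np.uint8(112)), (223, np.uint8(99), np.uint8(99), np.uint8(102)), (224, np.uint8(105), np.uint8(111), np.uint8(117)), (225, np.uint8(97), np.uint8(1
[... 2072 characters left out ...]
6), np.uint8(88), np.uint8(97)), (223, np.uint8(91), np.uint8(90), np.uint8(92)), (224, np.uint8(81), np.uint8(90), np.uint8(97)), (225, np.uint8(64), np.uint8(107), np.uint8(130))]
(np.float64(326.90717817850043), np.float64(211.0689711533318)) [(np.float64(326.63116405008896), np.float64(206.63554497394978)), (np.float64(327.1902218817698), np.float64(215.61530858614952)), (np.float64(334.7065908347812), np.float64(211.07680463420152)), (np.float64(319.1032238957442), np.float64(211.06113311099756))]
(np.float64(326.5503009653489), np.float64(221.28002034620977)) (np.float64(326.3082462378283), np.float64(217.21560487686156)) (np.float64(326.79783495668545), np.float64(225.43643982160285))
```

View pics/p2z.png

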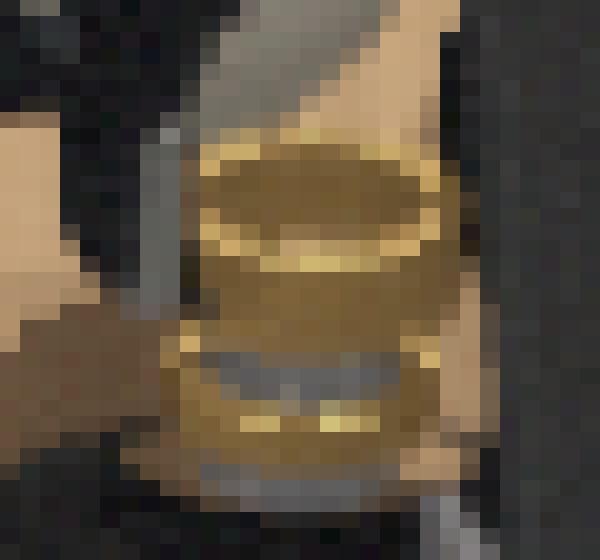

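Request:
{"fn": "drive_tool", "kwargs": {"rows": [2,0,0.3,0,0,0,35,4,0,0.3,0,0,0,35,6,0,0.3,0,0,0,35,6,0,0.3,0,0,0,35]}}

```text
clock: 9.52
eef_pos: [580.3, 191.3, 73.3]
tcp_rot: [-1.535, 1.57, -2.838]
contact_force: [-0.8, 0.4, -1.5]
opening: 0.484
```

```bash
python3 - <<'E'
from h import *
s,p,R=cur();print(p,s["opening"],s["contact_force"],s["wrist_torque"])
E
```

```text
[580.26357064 191.25912968  73.2705704 ] 0.48375374796129045 [-0.83834378  0.39480886 -1.49938965] [-0.01443052  0.04786928 -0.03953627]
```

Request:
{"fn": "drive_tool", "kwargs": {"rows": [1.5,0,0,0,0,0,35,3,0,0,0,0,0,35,3,0,0,0,0,0,35]}}

```text
clock: 9.9
eef_pos: [580.2, 191.2, 70.1]
tcp_rot: [-1.534, 1.57, -2.837]
contact_force: [-0.7, -0.6, -0.9]
opening: 0.48
```

```bash
python3 - <<'E'
from look import *
s,p,R=cur();print(p,s["opening"],s["contact_force"],s["wrist_torque"])
look("p3",(302,190,50,50),(205,205,50,50),8)
E
```

```text
[580.18515485 191.24022699  70.12397921] 0.48003583859992777 [-0.74095617 -0.61866172 -0.88838914] [-0.02216744 -0.04829183 -0.00383858]
```

View pics/p3.png

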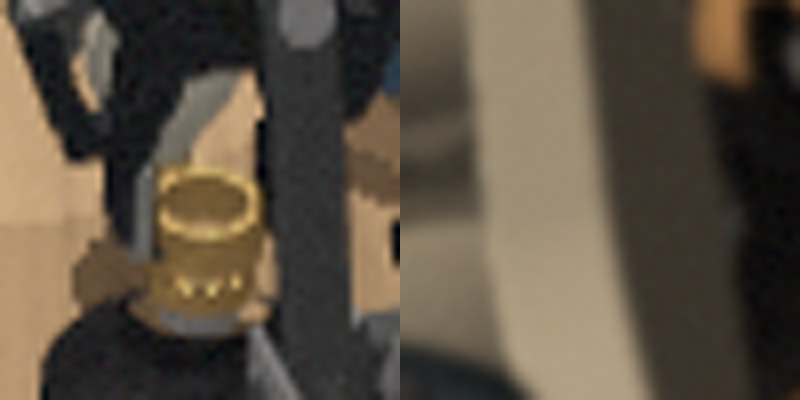

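Request:
{"fn": "drive_tool", "kwargs": {"rows": [1.5,0,0,0,0,0,35,3,0,0,0,0,0,35,3,0,0,0,0,0,35]}}

```text
clock: 10.38
eef_pos: [580.2, 191.2, 67.1]
tcp_rot: [-1.546, 1.57, -2.849]
contact_force: [-0.6, 0.2, -1.4]
opening: 0.481
```

Request:
{"fn": "drive_tool", "kwargs": {"rows": [0,0,0,0,0,0,55,0,0,0,0,0,0,65,0,0,0,0,0,0,75,0,0,0,0,0,0,75]}}

```text
clock: 10.88
eef_pos: [580.2, 191.3, 67.1]
tcp_rot: [-1.522, 1.57, -2.825]
contact_force: [-0.0, -1.1, -0.8]
opening: 0.754
```

```bash
python3 - <<'E'
from look import *
s,p,R=cur();print(p,s["opening"],s["contact_force"],s["wrist_torque"])
look("p4",(302,190,50,50),(205,205,50,50),8)
E
```

```text
[580.20903397 191.29202475  67.14994759] 0.7543644758262272 [-0.03552698 -1.07230146 -0.81580201] [-0.01451264 -0.01382405  0.07006486]
```

View pics/p4.png

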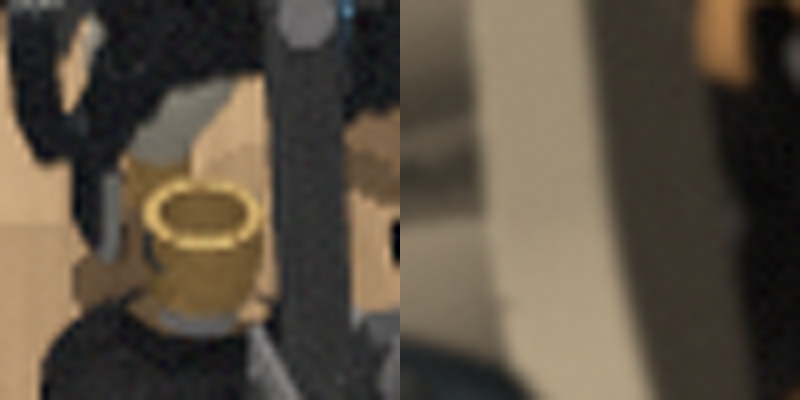

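Request:
{"fn": "drive_tool", "kwargs": {"rows": [-15,0,0,0,0,0,75,-50,0,0,0,0,0,75,-110,0,0,0,0,0,75,-170,0,0,0,0,0,40,-230,0,0,0,0,0,0,-260,0,0,0,0,0,0,-260,0,0,0,0,0,0]}}

```text
clock: 11.85
eef_pos: [581.5, 191.7, 331.3]
tcp_rot: [1.617, 1.565, 0.314]
contact_force: [0.5, -0.9, -0.1]
opening: 0.002
```

```bash
cat >> h.py <<'E'
YAW=15.3;PHI=np.radians(YAW)
RX=np.array([np.cos(PHI),np.sin(PHI),0]);RY=np.array([-np.sin(PHI),np.cos(PHI),0])
ORG=np.array([580.2,191.3,0])-140*RY
def rigp(x,y,z): return ORG+x*RX+y*RY+np.array([0,0,z])
def push(th,clear=0,r=150,tilt=None,rad=9):
    if tilt is None: tilt=min(35,max(th,0))
    t=np.radians(th);b=rigp(0,-19-r*np.cos(t),104+r*np.sin(t))
    R=target(YAW,tilt,YAW-90);a=R.apply([1,0,0]);return b-(rad+clear)*a,R
E
python3 - <<'E'
from h import *
s,p,R=cur();print(p,s["opening"])
for th,cl in((60,60),(60,20)):
    P,T=push(th,cl);print(P.round(1),row(P,T),T.as_matrix().round(2)[:,0])
E
```

```text
[581.47531545 191.68784222 331.26652145] 0.0020000271415554238
[631.5   3.8 290.4] (array([ 40.8,  -1.7, 194.5]), array([ -0.1, -35. ,  -0.3])) [ 0.15 -0.55 -0.82]
[637.6 -18.4 257.7] (array([ 73.5,  -1.9, 217.4]), array([ -0.1, -35. ,  -0.3])) [ 0.15 -0.55 -0.82]
```

Request:
{"fn": "drive_tool", "kwargs": {"rows": [0,0,50,0,-5,0,0,0,0,100,0,-15,0,0,10,-1,150,0,-25,0,0,25,-1.7,180,0,-32,0,0,41,-1.7,194,0,-35,0,0,41,-1.7,194,0,-35,0,0,41,-1.7,194,0,-35,0,0]}}

```text
clock: 12.72
eef_pos: [631.4, 4.6, 290.5]
tcp_rot: [0.01, 0.961, -1.295]
contact_force: [-0.1, -0.8, 1.0]
opening: -0.001
```

```bash
python3 - <<'E'
from look import *
s,p,R=cur();print(p,s["opening"],s["contact_force"],R.as_matrix()[:,0])
look("h1",(287,150,110,110),(200,160,110+60,110),3.5) if 0 else look("h1",(290,140,110,110),(240,140,110,110),3.6)
E
```

```text
[631.43999589   4.56277499 290.53572814] -0.0005925635767934769 [-0.0645683  -0.81325851  1.00919852] [ 0.15604595 -0.55071921 -0.8199744 ]
```

View pics/h1.png

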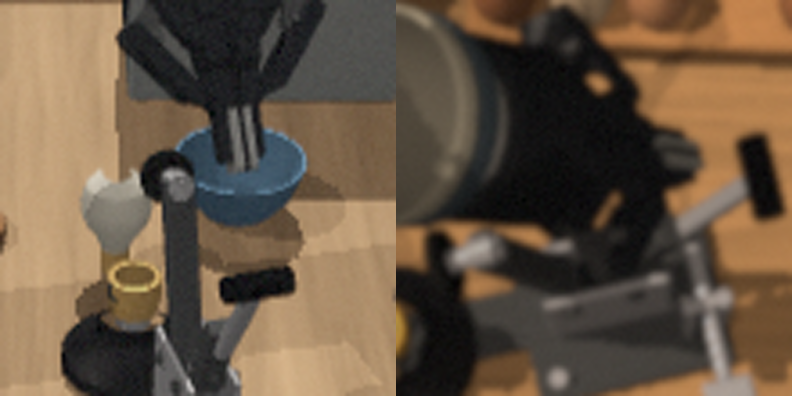

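Request:
{"fn": "drive_tool", "kwargs": {"rows": [15,0,0,0,0,0,0,32,0,0,0,0,0,0,45,0,0,0,0,0,0,52,0,0,0,0,0,0,52,0,0,0,0,0,0]}}

```text
clock: 13.45
eef_pos: [639.8, -24.6, 247.9]
tcp_rot: [0.011, 0.961, -1.295]
contact_force: [-0.6, 1.4, -0.3]
opening: -0.001
```

```bash
cat > arc.py <<'E'
from h import *
import sys
s,p,R=cur();print("pos",p.round(1),"F",s["contact_force"].round(1))
# decompose: current theta of bar implied by contact
a=R.apply([1,0,0]);b=p+9*a-rigp(0,-19,104)
print("implied bar ang",np.degrees(np.arctan2(b[2],-(b@RY))).round(1),"rad",np.hypot(b[2],b@RY).round(1),"rigx",(b@RX).round(1),"tangF",)
for th in map(float,sys.argv[1:]):
    P,T=push(th);x,w=row(P,T,p,R);print(th,x.tolist(),w.tolist(),"barz",round(104+150*np.sin(np.radians(th)),1))
E
python3 arc.py 58 54 50 46 42 38 34 30 26 22
```

```text
pos [639.8 -24.6 247.9] F [-0.6  1.4 -0.3]
implied bar ang 62.8 rad 153.5 rigx 0.5 tangF
58.0 [13.1, -0.5, 2.3] [-0.2, -0.1, -0.3] barz 231.2
54.0 [22.8, -0.6, 6.1] [-0.2, -0.1, -0.3] barz 225.4
50.0 [32.8, -0.6, 9.2] [-0.2, -0.1, -0.3] barz 218.9
46.0 [43.0, -0.7, 11.6] [-0.2, -0.1, -0.3] barz 211.9
42.0 [53.4, -0.7, 13.2] [-0.2, -0.1, -0.3] barz 204.4
38.0 [63.8, -0.8, 14.1] [-0.2, -0.1, -0.3] barz 196.3
34.0 [74.3, -0.8, 14.5] [-0.2, 0.9, -0.3] barz 187.9
30.0 [84.8, -0.9, 14.6] [-0.2, 4.9, -0.3] barz 179.0
26.0 [95.2, -0.9, 13.9] [-0.2, 8.9, -0.3] barz 169.8
22.0 [105.6, -1.0, 12.6] [-0.2, 12.9, -0.3] barz 160.2
```

Request:
{"fn": "drive_tool", "kwargs": {"rows": [7,-0.3,1,0,0,0,0,13,-0.5,2.3,0,0,0,0,18,-0.5,4.2,0,0,0,0,23,-0.6,6.1,0,0,0,0,28,-0.6,7.7,0,0,0,0,33,-0.6,9.2,0,0,0,0,38,-0.6,10.5,0,0,0,0,43,-0.7,11.6,0,0,0,0]}}

```text
clock: 14.45
eef_pos: [648.3, -57.9, 219.0]
tcp_rot: [0.011, 0.961, -1.295]
contact_force: [0.1, -0.6, 0.7]
opening: -0.005
```

```bash
python3 - <<'E'
from look import *
look("h2",(290,140,110,110),(240,140,110,110),3.6)
E
python3 arc.py 42 38 34 30 26 22
```

```text
pos [647.9 -58.  218.7] F [-0.1  0.1  0.2]
implied bar ang 45.8 rad 149.8 rigx -0.4 tangF
42.0 [9.7, 0.4, 1.7] [-0.2, -0.1, -0.2] barz 204.4
38.0 [20.1, 0.4, 2.7] [-0.2, -0.1, -0.2] barz 196.3
34.0 [30.6, 0.3, 3.0] [-0.2, 0.9, -0.2] barz 187.9
30.0 [41.1, 0.3, 3.1] [-0.2, 4.9, -0.2] barz 179.0
26.0 [51.5, 0.2, 2.5] [-0.2, 8.9, -0.3] barz 169.8
22.0 [61.9, 0.2, 1.1] [-0.2, 12.9, -0.3] barz 160.2
```

View pics/h2.png

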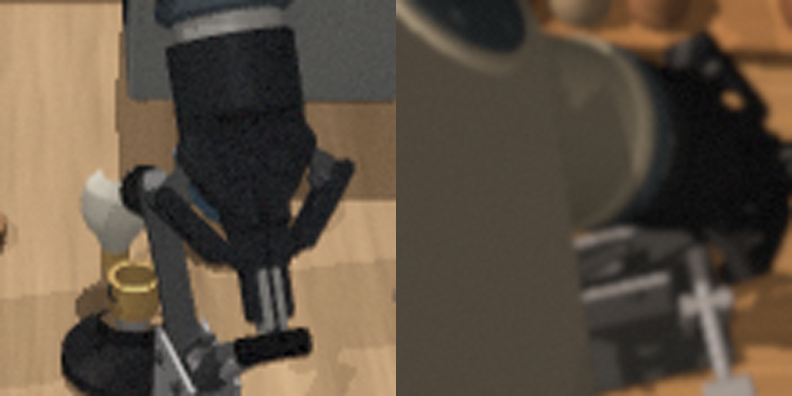

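Request:
{"fn": "drive_tool", "kwargs": {"rows": [5,0.2,0.8,0,0,0,0,10,0.4,1.7,0,0,0,0,15,0.4,2.2,0,0,0,0,20,0.4,2.7,0,0,0,0,25,0.3,2.9,0,0.5,0,0,31,0.3,3,0,1,0,0,36,0.3,3.1,0,3,0,0,41,0.3,3.1,0,5,0,0,46,0.2,2.8,0,7,0,0,51.5,0.2,2.5,0,9,0,0]}}

```text
clock: 15.8
eef_pos: [656.8, -88.5, 177.7]
tcp_rot: [0.013, 1.12, -1.292]
contact_force: [-0.3, 0.7, 1.0]
opening: -0.005
```

```bash
python3 arc.py 24 22 20 18 16 14 12 10
```

```text
pos [656.8 -88.5 177.7] F [-0.3  0.7  1. ]
implied bar ang 25.9 rad 150.1 rigx 0.1 tangF
24.0 [5.0, -0.1, 0.1] [-0.2, 1.8, -0.3] barz 165.0
22.0 [10.3, -0.1, 0.2] [-0.2, 3.8, -0.3] barz 160.2
20.0 [15.5, -0.1, 0.0] [-0.1, 5.8, -0.3] barz 155.3
18.0 [20.7, -0.1, -0.3] [-0.1, 7.8, -0.3] barz 150.4
16.0 [26.0, -0.2, -0.8] [-0.1, 9.8, -0.3] barz 145.3
14.0 [31.2, -0.2, -1.4] [-0.1, 11.8, -0.3] barz 140.3
12.0 [36.3, -0.2, -2.3] [-0.1, 13.8, -0.3] barz 135.2
10.0 [41.5, -0.2, -3.3] [-0.1, 15.8, -0.3] barz 130.0
```

Request:
{"fn": "drive_tool", "kwargs": {"rows": [5,-0.1,0.1,0,1.8,0,0,10.3,-0.1,0.2,0,3.8,0,0,15.5,-0.1,0,0,5.8,0,0,20.7,-0.1,-0.3,0,7.8,0,0,26,-0.2,-0.8,0,9.8,0,0,28.5,-0.2,-1.1,0,10.8,0,0]}}

```text
clock: 16.55
eef_pos: [660.5, -99.3, 152.7]
tcp_rot: [0.031, 1.31, -1.275]
contact_force: [-3.5, 5.6, 10.3]
opening: -0.001
```

```bash
python3 - <<'E'
from look import *
look("h3",(290,160,110,110),(240,140,110,110),3.6)
E
python3 arc.py 13 11 9 8 7 6 5 4
```

```text
pos [660.3 -99.4 152.6] F [-3.8  6.  10.2]
implied bar ang 15.4 rad 150.2 rigx 0.7 tangF
13.0 [6.3, -0.6, -0.0] [-0.2, 2.0, -0.4] barz 137.7
11.0 [11.5, -0.7, 0.0] [-0.2, 4.0, -0.4] barz 132.6
9.0 [16.7, -0.7, -0.1] [-0.2, 6.0, -0.4] barz 127.5
8.0 [19.4, -0.7, -0.3] [-0.2, 7.0, -0.4] barz 124.9
7.0 [22.0, -0.8, -0.4] [-0.2, 8.0, -0.4] barz 122.3
6.0 [24.6, -0.8, -0.7] [-0.2, 9.0, -0.4] barz 119.7
5.0 [27.2, -0.8, -0.9] [-0.2, 10.0, -0.4] barz 117.1
4.0 [29.8, -0.8, -1.3] [-0.1, 11.0, -0.4] barz 114.5
```

View pics/h3.png

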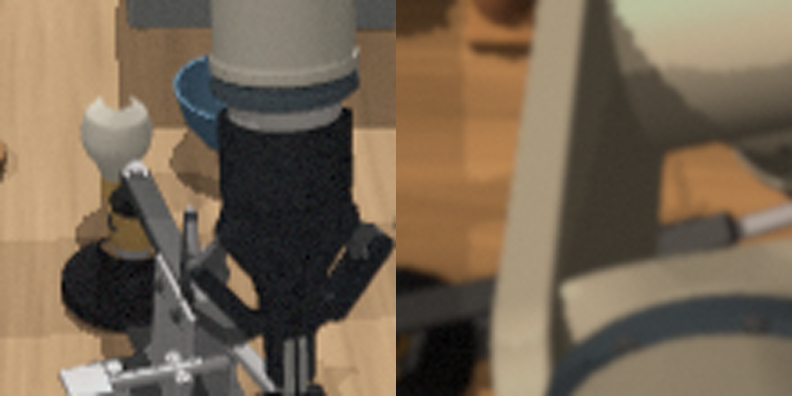

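Request:
{"fn": "drive_tool", "kwargs": {"rows": [3,-0.4,0,0,1,0,0,6.3,-0.6,0,0,2,0,0,9,-0.6,0,0,3,0,0,11.5,-0.7,0,0,4,0,0]}}

```text
clock: 17.15
eef_pos: [661.3, -102.3, 142.8]
tcp_rot: [0.051, 1.38, -1.255]
contact_force: [-3.1, 4.3, 9.6]
opening: 0.005
```

```bash
python3 arc.py 10 9 8 7 6 5 4 3 2
```

```text
pos [ 661.3 -102.3  142.8] F [-3.1  4.3  9.6]
implied bar ang 11.5 rad 150.3 rigx 0.9 tangF
10.0 [3.9, -0.8, -0.2] [-0.2, 0.9, -0.5] barz 130.0
9.0 [6.5, -0.8, -0.1] [-0.2, 1.9, -0.5] barz 127.5
8.0 [9.2, -0.9, -0.0] [-0.2, 2.9, -0.5] barz 124.9
7.0 [11.8, -0.9, -0.0] [-0.2, 3.9, -0.5] barz 122.3
6.0 [14.4, -0.9, -0.1] [-0.2, 4.9, -0.5] barz 119.7
5.0 [17.0, -0.9, -0.2] [-0.2, 5.9, -0.5] barz 117.1
4.0 [19.6, -1.0, -0.3] [-0.2, 6.9, -0.5] barz 114.5
3.0 [22.3, -1.0, -0.5] [-0.2, 7.9, -0.5] barz 111.9
2.0 [24.9, -1.0, -0.7] [-0.1, 8.9, -0.5] barz 109.2
```

Request:
{"fn": "drive_tool", "kwargs": {"rows": [3.9,-0.4,-0.1,0,0.9,0,0,6.5,-0.4,-0.1,0,1.9,0,0,9.2,-0.4,0,0,2.9,0,0]}}

```text
clock: 17.52
eef_pos: [662.0, -104.1, 134.9]
tcp_rot: [0.081, 1.43, -1.225]
contact_force: [-2.4, 1.9, 8.9]
opening: 0.003
```

```bash
python3 arc.py 6 5 4 3 2 1 0 -1
```

```text
pos [ 662.  -104.1  134.9] F [-2.4  1.9  8.9]
implied bar ang 8.4 rad 150.4 rigx 1.1 tangF
6.0 [6.3, -1.0, -0.2] [-0.2, 2.0, -0.6] barz 119.7
5.0 [8.9, -1.1, -0.1] [-0.2, 3.0, -0.6] barz 117.1
4.0 [11.5, -1.1, -0.1] [-0.2, 4.0, -0.6] barz 114.5
3.0 [14.2, -1.1, -0.2] [-0.2, 5.0, -0.6] barz 111.9
2.0 [16.8, -1.1, -0.3] [-0.2, 6.0, -0.6] barz 109.2
1.0 [19.4, -1.2, -0.4] [-0.1, 7.0, -0.6] barz 106.6
0.0 [22.0, -1.2, -0.6] [-0.1, 8.0, -0.6] barz 104.0
-1.0 [24.6, -1.2, -1.0] [-0.1, 8.0, -0.6] barz 101.4
```

Easing slowly; on in small steps.

Request:
{"fn": "drive_tool", "kwargs": {"rows": [3.5,-0.4,-0.1,0,1,0,0,6.3,-0.4,-0.1,0,2,0,0,8.9,-0.4,-0.1,0,3,0,0]}}

```text
clock: 17.9
eef_pos: [662.5, -105.5, 127.0]
tcp_rot: [0.142, 1.482, -1.164]
contact_force: [-3.0, 0.9, 8.1]
opening: -0.005
```

```bash
python3 arc.py 3 2 1 0 -1 -2 -3
```

```text
pos [ 662.5 -105.5  127. ] F [-3.   0.9  8.1]
implied bar ang 5.4 rad 150.5 rigx 1.1 tangF
3.0 [6.2, -1.1, -0.2] [-0.2, 2.0, -0.7] barz 111.9
2.0 [8.8, -1.1, -0.2] [-0.1, 3.0, -0.7] barz 109.2
1.0 [11.4, -1.2, -0.2] [-0.1, 4.0, -0.7] barz 106.6
0.0 [14.1, -1.2, -0.2] [-0.1, 5.0, -0.7] barz 104.0
-1.0 [16.7, -1.2, -0.5] [-0.1, 5.0, -0.7] barz 101.4
-2.0 [19.3, -1.2, -0.8] [-0.1, 5.0, -0.7] barz 98.8
-3.0 [21.9, -1.3, -1.1] [-0.1, 5.0, -0.7] barz 96.1
```

Request:
{"fn": "drive_tool", "kwargs": {"rows": [3.2,-0.4,-0.1,0,1,0,0,6.2,-0.4,-0.2,0,2,0,0,7.5,-0.4,-0.2,0,2.5,0,0]}}

```text
clock: 18.27
eef_pos: [662.6, -106.5, 120.2]
tcp_rot: [0.295, 1.525, -1.011]
contact_force: [-2.1, 0.9, 5.6]
opening: -0.002
```

```bash
python3 arc.py 1 0 -1 -2 -3 -4 -5
```

```text
pos [ 662.6 -106.5  120.2] F [-2.1  0.9  5.6]
implied bar ang 2.8 rad 150.6 rigx 1.0 tangF
1.0 [4.6, -0.9, -0.4] [-0.2, 1.5, -0.8] barz 106.6
0.0 [7.2, -0.9, -0.3] [-0.1, 2.5, -0.8] barz 104.0
-1.0 [9.8, -1.0, -0.5] [-0.1, 2.5, -0.8] barz 101.4
-2.0 [12.4, -1.0, -0.7] [-0.1, 2.5, -0.8] barz 98.8
-3.0 [15.0, -1.1, -0.9] [-0.1, 2.5, -0.8] barz 96.1
-4.0 [17.6, -1.1, -1.2] [-0.1, 2.5, -0.8] barz 93.5
-5.0 [20.2, -1.1, -1.5] [-0.1, 2.5, -0.8] barz 90.9
```

Request:
{"fn": "drive_tool", "kwargs": {"rows": [2.5,-0.3,-0.2,0,1,0,0,4.6,-0.4,-0.4,0,1.5,0,0,5,-0.4,-0.4,0,1.5,0,0]}}

```text
clock: 18.65
eef_pos: [662.5, -107.0, 115.7]
tcp_rot: [0.671, 1.548, -0.635]
contact_force: [-1.0, 0.6, 5.5]
opening: -0.002
```

```bash
python3 arc.py 0 -1 -2 -3 -4 -5
```

```text
pos [ 662.5 -107.   115.7] F [-1.   0.6  5.5]
implied bar ang 1.0 rad 150.6 rigx 0.8 tangF
0.0 [2.7, -0.7, -0.5] [-0.2, 1.0, -0.8] barz 104.0
-1.0 [5.3, -0.7, -0.6] [-0.2, 1.0, -0.8] barz 101.4
-2.0 [7.9, -0.8, -0.7] [-0.2, 1.0, -0.8] barz 98.8
-3.0 [10.6, -0.8, -0.8] [-0.2, 1.0, -0.8] barz 96.1
-4.0 [13.2, -0.9, -1.0] [-0.2, 1.0, -0.8] barz 93.5
-5.0 [15.8, -0.9, -1.3] [-0.2, 1.0, -0.8] barz 90.9
```

Request:
{"fn": "drive_tool", "kwargs": {"rows": [2.7,-0.3,-0.4,0,1,0,0,5,-0.3,-0.5,0,1,0,0,5,-0.3,-0.5,0,1,0,0]}}

```text
clock: 19.02
eef_pos: [662.4, -107.3, 110.9]
tcp_rot: [1.499, 1.556, 0.192]
contact_force: [-0.6, -2.8, 3.8]
opening: 0.0
```

```bash
python3 arc.py -2 -3 -4 -5 -6
```

```text
pos [ 662.4 -107.3  110.9] F [-0.6 -2.8  3.8]
implied bar ang -0.8 rad 150.7 rigx 0.6 tangF
-2.0 [3.1, -0.5, -0.8] [-0.2, 0.1, -0.8] barz 98.8
-3.0 [5.7, -0.6, -0.9] [-0.2, 0.1, -0.8] barz 96.1
-4.0 [8.3, -0.6, -1.1] [-0.2, 0.1, -0.8] barz 93.5
-5.0 [10.9, -0.6, -1.3] [-0.2, 0.1, -0.8] barz 90.9
-6.0 [13.5, -0.7, -1.5] [-0.2, 0.1, -0.8] barz 88.3
```

Request:
{"fn": "drive_tool", "kwargs": {"rows": [2,-0.2,-0.4,0,0,0,0,4,-0.3,-0.6,0,0,0,0,4,-0.3,-0.6,0,0,0,0]}}

```text
clock: 19.4
eef_pos: [662.0, -106.7, 106.6]
tcp_rot: [1.498, 1.556, 0.192]
contact_force: [0.6, -0.9, 3.2]
opening: 0.002
```

```bash
python3 arc.py -4 -5
```

```text
pos [ 662.  -106.7  106.6] F [ 0.6 -0.9  3.2]
implied bar ang -2.4 rad 150.2 rigx 0.4 tangF
-4.0 [4.1, -0.3, -0.4] [-0.2, 0.1, -0.8] barz 93.5
-5.0 [6.7, -0.4, -0.6] [-0.2, 0.1, -0.8] barz 90.9
```

Request:
{"fn": "drive_tool", "kwargs": {"rows": [2,0,-0.1,0,0,0,0,4,-0.2,-0.3,0,0,0,0,4,-0.2,-0.3,0,0,0,0]}}

```text
clock: 19.77
eef_pos: [661.6, -106.2, 102.1]
tcp_rot: [1.533, 1.557, 0.227]
contact_force: [0.4, -1.1, 1.5]
opening: -0.0
```

```bash
python3 arc.py -6
```

```text
pos [ 661.6 -106.2  102.1] F [ 0.4 -1.1  1.5]
implied bar ang -4.2 rad 149.8 rigx 0.1 tangF
-6.0 [4.8, -0.0, -0.3] [-0.2, 0.0, -0.8] barz 88.3
```

Request:
{"fn": "drive_tool", "kwargs": {"rows": [2,0,-0.1,0,0,0,0,3.5,0,-0.2,0,0,0,0,3.5,0,-0.2,0,0,0,0]}}

```text
clock: 20.15
eef_pos: [661.2, -105.8, 98.2]
tcp_rot: [1.57, 1.558, 0.264]
contact_force: [-0.2, -0.9, 0.7]
opening: 0.001
```

```bash
python3 - <<'E'
from look import *
look("h5",(290,190,110,110),(240,140,110,110),3.6)
E
python3 arc.py -6
```

```text
pos [ 661.4 -105.9   98.4] F [ 0.4  0.3 -0.9]
implied bar ang -5.6 rad 149.8 rigx -0.0 tangF
-6.0 [1.1, 0.1, 0.1] [-0.2, 0.0, -0.8] barz 88.3
```

View pics/h5.png

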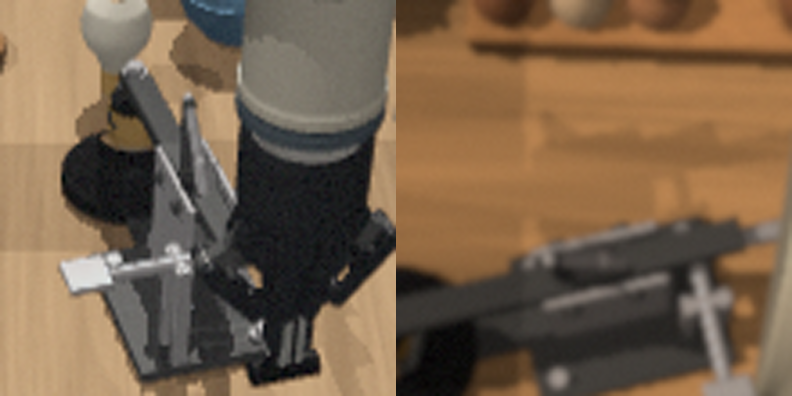

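```bash
python3 - <<'E'
from h import *
for th in(-4,-6,-8,-10,-12):
    t=np.radians(th);print(th,np.round(proj("side",rigp(0,-19-150*np.cos(t),104+150*np.sin(t))),1))
im=cv2.imread("pics/h5_side.png");cv2.imwrite("pics/h5z.png",cv2.resize(im[275:305,345:395],None,fx=14,fy=14,interpolation=cv2.INTER_NEAREST))
E
```

```text
-4 [368.4 289.3]
-6 [368.1 290.9]
-8 [367.8 292.4]
-10 [367.5 293.8]
-12 [367.1 295.1]
```

View pics/h5z.png

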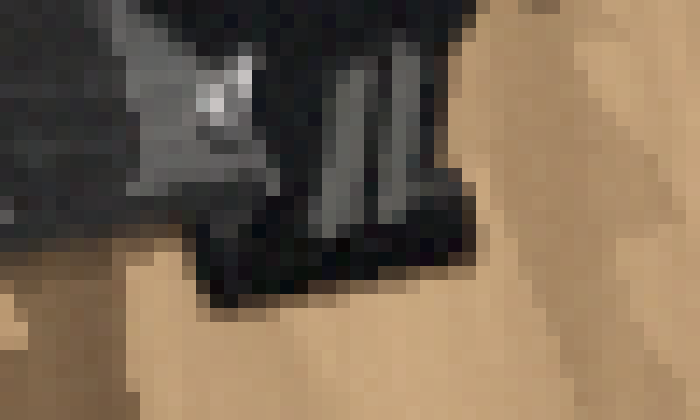

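Request:
{"fn": "drive_tool", "kwargs": {"rows": [1.5,0,-0.1,0,0,0,0,2.5,0,-0.1,0,0,0,0,2.5,0,-0.1,0,0,0,0]}}

```text
clock: 20.62
eef_pos: [661.2, -105.8, 95.8]
tcp_rot: [1.562, 1.557, 0.255]
contact_force: [-0.3, -0.1, 1.5]
opening: -0.002
```

```bash
python3 - <<'E'
from look import *
look("h6",(345,275,50,30),(240,140,50,30),8)
E
python3 arc.py -7
```

```text
pos [ 661.4 -105.8   95.9] F [-0.7  0.4  0.2]
implied bar ang -6.5 rad 150.0 rigx 0.0 tangF
-7.0 [1.2, 0.1, -0.1] [-0.2, 0.0, -0.8] barz 85.7
```

View pics/h6.png

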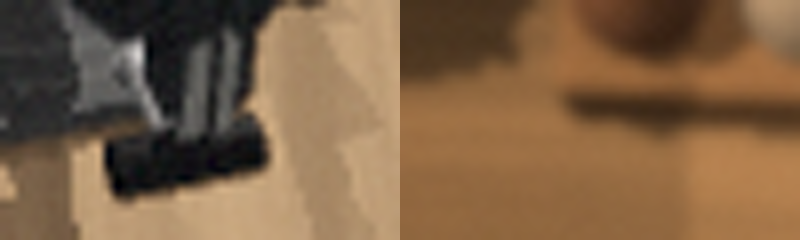

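Request:
{"fn": "drive_tool", "kwargs": {"rows": [-10,0,0,0,0,0,0,-40,0,0,0,0,0,0,-90,0,0,0,0,0,0,-120,0,0,0,0,0,0,-120,0,0,0,0,0,0]}}

```text
clock: 21.35
eef_pos: [661.5, -106.5, 219.9]
tcp_rot: [1.429, 1.552, 0.122]
contact_force: [-0.1, -0.2, 0.2]
opening: -0.004
```

```bash
python3 - <<'E'
from look import *
look("h7",(290,195,110,110),(215,150,150,110),3)if 0 else look("h7",(290,195,110,110),(225,160,110,110),3.6)
s,p,R=cur();print(p)
P=rigp(-95,-59,97+60);print(P,rigp(-95,-59,97),row(P,target(YAW)))
E
```

```text
[ 659.64987855 -106.1840467   216.25574342]
[541.07778219 -25.71486602 157.        ] [541.07778219 -25.71486602  97.        ] (array([  57.9,  -94.3, -108.7]), array([-0.2,  0. , -0.8]))
```

View pics/h7.png

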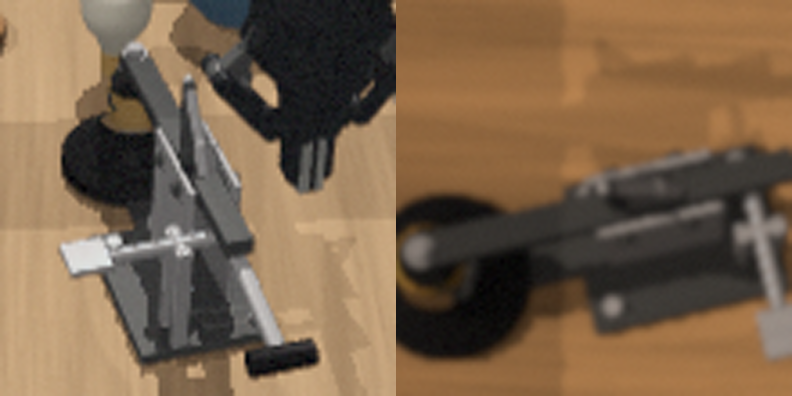

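```bash
python3 - <<'E'
from h import *
s,p,R=cur();print(p)
for z in (215,115): print(row(rigp(-98,-59,z),target(YAW)))
E
```

```text
[ 659.64987855 -106.1840467   216.25574342]
(array([-1.000e-01, -9.650e+01, -1.086e+02]), array([-0.2,  0. , -0.8]))
(array([  99.8,  -97.9, -108.7]), array([-0.2,  0. , -0.8]))
```

Request:
{"fn": "drive_tool", "kwargs": {"rows": [0,-35,-40,0,0,-0.4,0,0,-70,-80,0,0,-0.8,0,0,-97,-108.6,0,0,-0.8,0,30,-97,-108.6,0,0,-0.8,0,70,-97.5,-108.6,0,0,-0.8,0,95,-98,-108.6,0,0,-0.8,0,99,-98,-108.6,0,0,-0.8,0,99,-98,-108.6,0,0,-0.8,0]}}

```text
clock: 22.45
eef_pos: [537.9, -26.6, 115.7]
tcp_rot: [-1.437, 1.57, -2.743]
contact_force: [0.1, 0.2, 0.2]
opening: -0.004
```

```bash
python3 - <<'E'
from look import *
look("r1",(280,195,110,110),(250,175,110,110),3.6)
s,p,R=cur();print(p,s["contact_force"],R.as_matrix()[:,0])
d=p-ORG;print(d@RX,d@RY)
E
```

```text
[538.68989907 -26.64894516 116.65500066] [0.50327971 0.61826844 0.80396671] [ 1.37263131e-03 -4.49845411e-04 -9.99998957e-01]
-97.54972868603645 -59.270874959178784
```

View pics/r1.png

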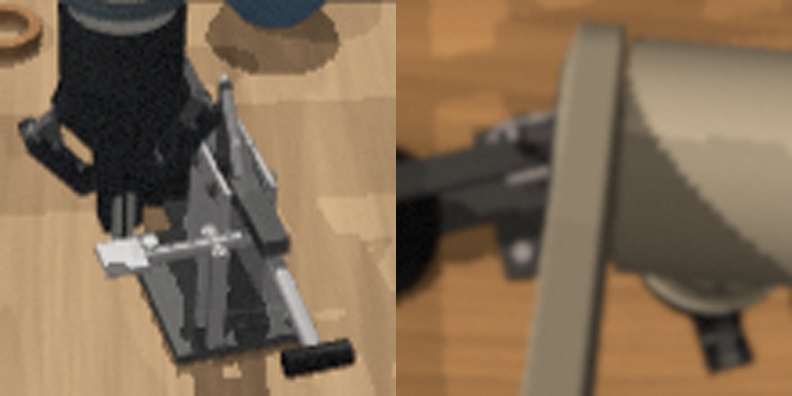

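View pics/r1_side.png

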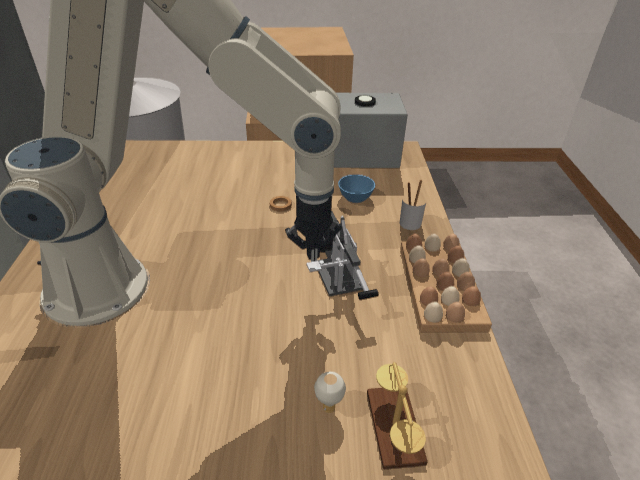

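Request:
{"fn": "drive_tool", "kwargs": {"rows": [8,0,0,0,0,0,0,15,0,0,0,0,0,0,19,0,0,0,0,0,0,21,0,0,0,0,0,0,23,0,0,0,0,0,0]}}

```text
clock: 23.18
eef_pos: [538.3, -26.7, 93.8]
tcp_rot: [0.544, 1.57, -0.763]
contact_force: [-4.5, -0.8, 5.9]
opening: 0.001
```

```bash
python3 - <<'E'
from look import *
s,p,R=cur();print(p,s["contact_force"])
look("r2",(280,195,110,110),(250,175,110,110),3.6)
E
```

```text
[538.3425029  -26.6941781   93.83139577] [-4.45527222 -0.80360919  5.92980455]
```

View pics/r2.png

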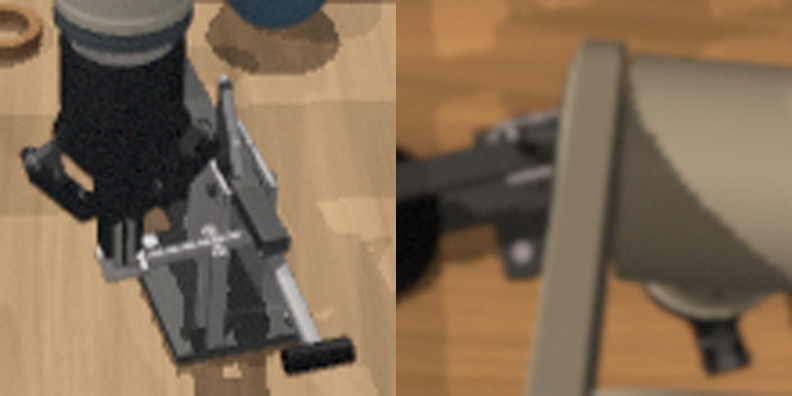

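Request:
{"fn": "drive_tool", "kwargs": {"rows": [2,0,0,0,0,0,0,4,0,0,0,0,0,0,5,0,0,0,0,0,0]}}

```text
clock: 23.65
eef_pos: [538.2, -26.8, 88.5]
tcp_rot: [0.16, 1.57, -1.147]
contact_force: [-2.1, 0.1, 1.7]
opening: -0.002
```

```bash
python3 - <<'E'
from look import *
s,p,R=cur();print(p,s["contact_force"])
look("r3",(280,165,110,140),(250,175,110,140),3.6)
E
```

```text
[538.17896576 -26.77472221  88.53160951] [-2.12330885  0.08192654  1.73442291]
```

View pics/r3.png

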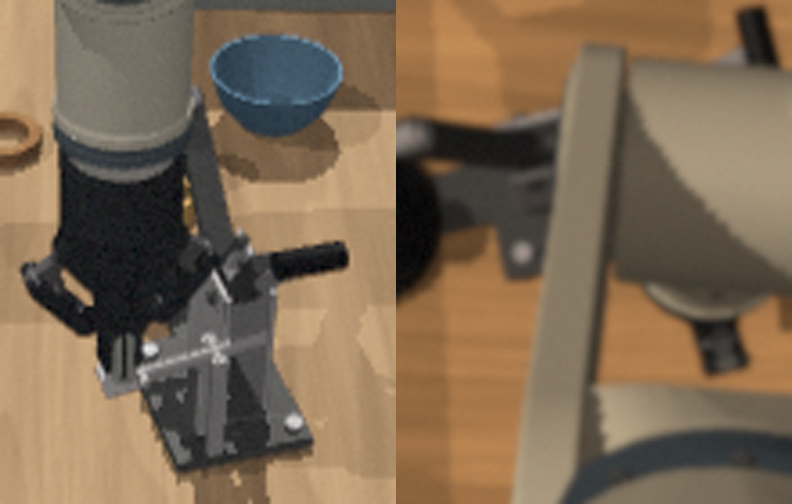

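Request:
{"fn": "drive_tool", "kwargs": {"rows": [-6,-1,0,0,0,0,0,-14,-3,0,0,0,0,0,-25,-8,0,0,0,0,0,-35,-40,0,0,0,0,0,-60,-90,0,0,0,0,0,-100,-140,0,0,0,0,0,-150,-160,60,0,0,0,0,-150,-160,120,0,0,0,0,-150,-160,160,0,0,0,0,-150,-160,160,0,0,0,0]}}

```text
clock: 25.0
eef_pos: [426.0, -225.9, 239.7]
tcp_rot: [0.516, 1.568, -0.794]
contact_force: [-1.1, -0.3, -0.4]
opening: 0.0
```

```bash
python3 - <<'E'
from look import *
s,p,R=cur();print(p,s["contact_force"])
look("e1",(285,160,105,140),(205,160,155,100),3.6) if 0 else look("e1",(290,165,100,110),(205,160,100,110),4)
E
```

```text
[ 426.01294019 -225.94460461  239.69570671] [-1.0552201  -0.2605603  -0.35533803]
```

View pics/e1.png

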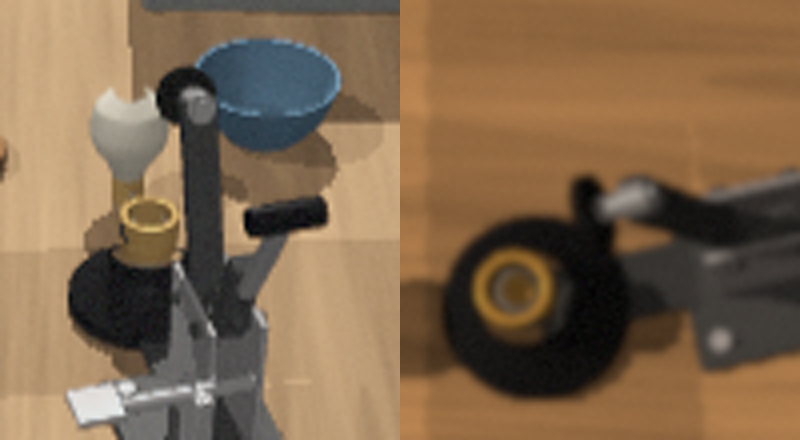

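View pics/e1_side.png

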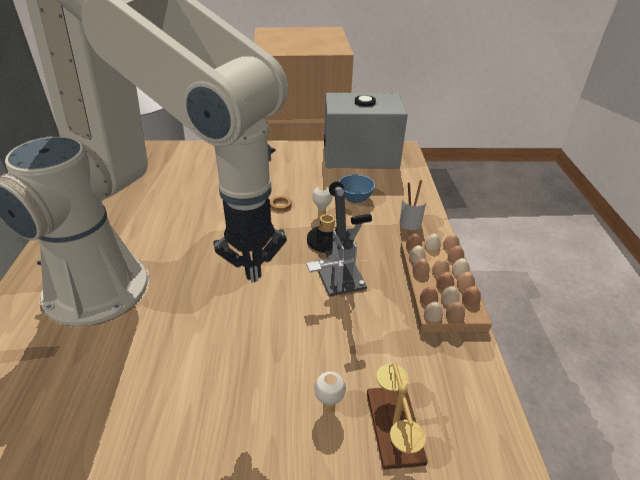

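View pics/e1_top.png

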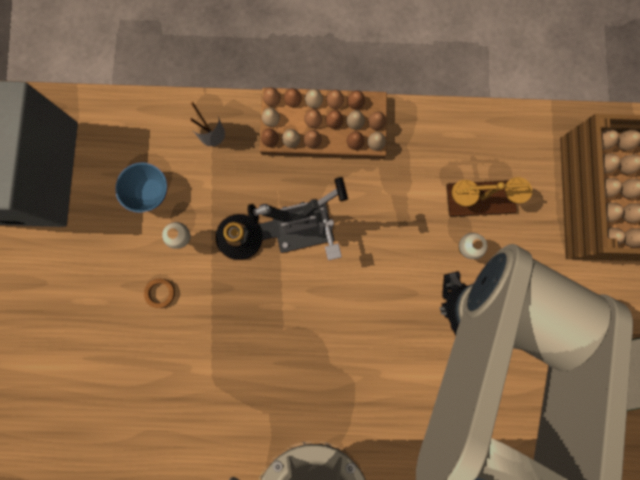

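```bash
python3 - <<'E'
from h import *
for z in(76,82): print(z,np.round(proj("side",(580.2,191.3,z)),2))
for n,(x,y) in(("p4",(318,208)),("e1",(318,208))):
    k=8;im=cv2.imread(f"pics/{n}_side.png")[y:y+20,x:x+20];im=cv2.resize(im,None,fx=k,fy=k,interpolation=cv2.INTER_CUBIC)
    m=cv2.inRange(cv2.cvtColor(im,cv2.COLOR_BGR2HSV),(16,100,150),(32,255,255))
    cs,_=cv2.findContours(m,cv2.RETR_EXTERNAL,cv2.CHAIN_APPROX_NONE)
    c=max(cs,key=lambda c:cv2.boundingRect(c)[2]);b=cv2.boundingRect(c);(u,v),ax,a=cv2.fitEllipse(cv2.convexHull(c))
    print(n,round(u/k+x-.5,2),round(v/k+y-.5,2),np.round(np.array(ax)/k,1),a)
E
```

```text
76 [326.66 217.18]
82 [326.73 215.38]
p4 329.44 217.57 [15.4 20.8] 121.65057373046875
e1 327.46 217.56 [13.3 19.6] 132.64256286621094
```

```bash
python3 - <<'E'
import cv2,numpy as np
for n in("p4","e1"):
    im=cv2.imread(f"pics/{n}_side.png").astype(int)
    print(n,"Rminus",[(v,int(im[v,325:329,2].mean()),int(im[v,325:329,0].mean())) for v in range(208,226)])
a=[cv2.resize(cv2.imread(f"pics/{n}_side.png")[200:235,312:342],None,fx=12,fy=12,interpolation=cv2.INTER_NEAREST) for n in("p4","e1")]
cv2.imwrite("pics/cmp.png",cv2.hconcat(a))
E
```

```text
p4 Rminus [(208, 169, 111), (209, 171, 105), (210, 168, 101), (211, 164, 95), (212, 171, 92), (213, 165, 82), (214, 113, 50), (215, 115, 54), (216, 115, 53), (217, 115, 53), (218, 114, 52), (219, 154, 76), (220, 202, 108), (221, 130, 60), (222, 120, 56), (223, 117, 54), (224, 117, 55), (225, 118, 55)]
e1 Rminus [(208, 174, 115), (209, 178, 113), (210, 173, 104), (211, 166, 99), (212, 163, 98), (213, 169, 97), (214, 179, 93), (215, 144, 68), (216, 121, 57), (217, 121, 58), (218, 119, 55), (219, 121, 57), (220, 122, 58), (221, 162, 81), (222, 208, 114), (223, 122, 59), (224, 122, 57), (225, 120, 55)]
```

View pics/cmp.png

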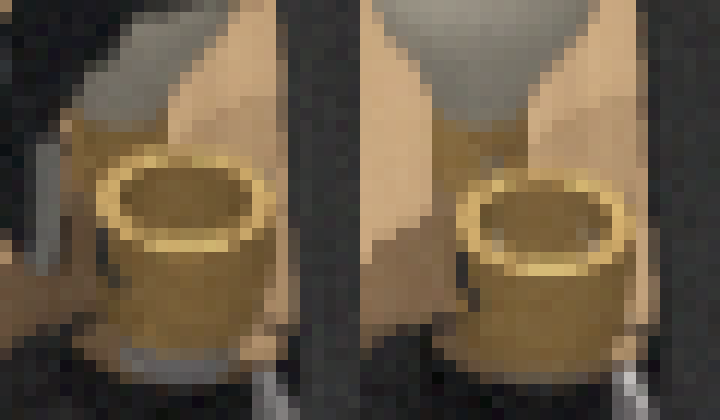

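```bash
python3 -c "
from rig import sign_off;print(sign_off())"
```

```text
the job is handed in; nothing more can be done
None
```

The job is handed in at about 25 s of the 72 s allowed. No verdict is reported, so the results below come from my own checks.

**What I did**
1. I gripped the collar twice, at right angles, to centre it in the fingers. I then set it on the stem and let go just above the raised sleeve; I felt no contact force on the way down.
2. I pushed the handle's bar round its arc with shut fingers. The strongest wrist reading between steps was about 12.5 N. The force eased to about zero, the bar dropped away on its own, and it stayed locked after I took the hand off.
3. I pressed the release paddle, with about 7.5 N read at the wrist. The clamp sprang open and I withdrew.

**Last checks**
- **Collar:** in the side view its rim moved down about 1.9 px between letting go and the end. A 6 mm drop should give 1.8 px, so it appears fully home, and it looks upright and centred on the stem.
- **Clamp and handle:** the last pictures show both standing as they did at the start. I did not measure the heights of the pad and the bar again.
- **Bystanders:** the bulbs, bowl and grading ring look unmoved in the last pictures.
- **Robot:** it stands clear of everything.

**What disagreed or failed**
- The two cameras differed by about 3 to 5 mm in y for the same points. I settled it by comparing the collar with the stem in the side picture.
- An automatic ellipse fit on the last rim pictures failed because the background has a similar colour. I read the rim from the pixel profile instead.

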